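Feed a praline bar along the fence of a date coder with a push stick

ROBOT

A 6-joint arm with a two-finger parallel gripper is mounted at the origin on a cart in front of the work surface, level with it; the furniture and walls round the work are solid. World frame = base frame: x ahead of the robot, y to its left, z up, the work surface at z = 0. Lengths are in mm, angles in rad, forces in N, time in s.
With the tool pointing down it reaches from about 350 to 775 mm from the base axis. Payload 7.3 kg.
Tool frame: the origin (TCP) lies midway between the tips of the shut fingers; the grasp point (between the pads) lies bot.tcp_to_grasp behind it (bot.tcp_to_grasp is the distance from the TCP to the grasp point, in mm); z points along the fingers, y is the direction in which the jaws open and shut (so a half turn about z gives the same grasp; the last joint's range is limited). The gripper opens to 92 mm and grips with 3 to 60 N. Pads are 19 mm wide; open, the fingers measure 130 mm over their backs; the gripper's body (75 mm by 190 mm) begins 47 mm behind the grasp point.
Start: joints at [-1.361, 0.342, 1.524, -0, 1.275, -0.146], TCP at [182.902, -492.13, 226.741] pointing down, gripper open.
Joint ranges: [-2.53, 2.53], [-0.77, 2.02], [0.04, 2.7], [-1, 4.14], [0.28, 2.66], [-3.11, 3.11]. Speed limits (rad/s): [2.57, 2.57, 3.14, 3.14, 3.14, 3.14].

INTERFACE

Orientations are given as [roll, pitch, yaw] about the fixed x, y, z axes, in that order (R = Rz(yaw) Ry(pitch) Rx(roll)).
In Python, from plant import bot gives the robot as it stands.
- The arm moves only by the shell command python3 -m inch 'ROWS'. ROWS is JSON, one flat list of numbers, 7 for each row, row after row: the shift along the world's x, y, z in cm, then the turn, a rotation vector about the world's x, y, z in degrees, then the gripper command: -1 is shut, 1 is fully open, values between are in proportion. In form: [tx, ty, tz, ax, ay, az, fingers, tx, ty, tz, ax, ay, az, fingers, ...]. A call has exactly 5 rows; each row is the pose to reach, as a shift and turn from the pose measured when the call began; what a row does not reach only later rows make up. A row lasts 1/10 s, in which the tool goes at most 50 mm and 8.59 degrees, less where a joint would pass 70% of its speed; a pose out of reach is approached as far as the arm can. A call with a gripper value outside its range is refused whole. The fingers move at their own pace and stop on an object; the grip force is fixed at half the most. Time passes only in rows, so rows that repeat a pose let the fingers close, or fill a call up. It gives the time, the measured TCP pose, the force and the opening at its end, in the units of the state.
- bot.get_obs(): the state, without advancing time (a new reading comes with each control period).
- bot.capture(name): name is "side" or "top"; returns the picture (480x640x3 uint8, red, green, blue); there is no depth.
- bot.calibration(name): a dict with "fx", "fy", "cx", "cy" (pixels), "cam_to_world" (4x4, takes a point from camera to world coordinates). Camera axes: x right, y down, z forward; pixel columns grow to the right and rows downward; lengths in mm; the calibration is good to about 2 mm. A picture is of the moment at which its call begins. calibration takes no time and is no camera call.
- bot.close_job(): hands the job in, once; it reports no verdict.
The state is a dict: "time": time; "joint_positions": joint angles; "dq": joint speeds; "tau": joint torques, N m; "tool_pos": TCP position; "tcp_rot": TCP orientation; "contact_force": force on the tool from outside, world axes, zero at the start; "moment": the same for the moment, N m; "grip_width": finger opening in mm.
Only numpy, scipy, OpenCV 4.12 (cv2) and the standard library are available. Lean on these libraries where they do the work, as an engineer would, in place of code of your own. Each camera call takes 0.05 s, during which the arm holds its last target.

TASK

Date-code the orange-striped bar that lies in front of the fence rail: take the wooden push stick from its rest, square the bar up against the fence on the infeed side, then feed it along the fence under the sprung code wheel, snug to the fence all the way, until it has left the wheel and rests against the end stop. Touch the bar only with the stick, leave the canister, the price card and the other bars where they are, and lay the stick back on its rest the way it lay.

Things in the scene. Friction and masses are not known exactly. Their poses are not given: they have to be found in the camera images.
- coder: hand-fed date coder, fixed: aluminium fence rail, coding head on a column behind it. Origin on the table, on the fence's working face, straight below the axle of the lowered code wheel. x away from the robot through the rail (20 mm thick), y along the fence to the infeed (robot's left). The bar runs at x < 0 towards -y. Fence face: y -265 to +365 mm, 34 mm high; nothing opposite it
- coder_head (a point): middle of the coding head's underside, in coder axes at x -35, y 30, z 112 mm. White hood over the lane: coder x -71 to 0, y -5 to +57, z 112 to 142; the arm's pivot lugs below it reach down to z 82 (x -59 to -11, y 34 to 56). Column behind the fence, top at z 183. A gripper does not pass under the head; the stick's blade does
- coder_arm (a joint): sprung arm carrying the code wheel; 0 = down on its stop, about 0.15 rad with the wheel riding on the bar; a spring presses the wheel down with about 6 N. When down, the rubber wheel (44 mm diameter, 20 mm wide, centred at coder x -35, y 0) has its lowest point 40 mm above the table. Feeding the bar in under it takes up to about 10 N
- code_wheel (a joint): turn of the code wheel on its axle, rad; runs freely, turned by the bar passing beneath it, grows as the bar moves towards coder -y
- end_stop: aluminium stop with a rubber face, clamped across the lane near the -y end of the fence, fixed. Origin on the table below its working face, at the fence face; axes as the coder's. The face looks to +y and spans x -62 to 0, z 2 to 38 mm
- bar: praline bar in orange-striped wrapping with a narrow flat ribbon (the orange packs with bows at the back are fixed stock): 69 (x) x 186 (y) x 47 (z) mm, 0.14 to 0.28 kg, rigid; origin at the centre of its underside, y along its length. It starts askew on the table in front of the fence, on the infeed side, and slides on the table
- push_stick: light wooden push stick, 0.13 kg. Origin under the middle of its raised handle, at the underside; x to the notched tip, y to its left, z up. Blade: 24 mm wide (y -12 to +12), 22 mm high, x -68 to +190. Handle block to grip across y: x -32 to +32, 24 mm wide, top at z 51, with sloping cheeks to x -62 and +62. Held level, its underside a few mm off the table, it pushes the bar
- stick_notch (a point): inner corner of the notch at the stick's tip, in stick axes at x 190, y -4, z 11 mm. The push shoulder (y -4 to +12) faces +x there; a tongue runs on to x 225 at y -12 to -4. The notch takes the bar's tail corner farthest from the fence: shoulder behind the tail, tongue along the flank, which holds the bar to the fence
- stick_rest: dark wooden rest, fixed: plate 220 x 50 x 8 mm with two saddles at x -50 and +110 mm (each 16 mm long) that carry the stick's underside 30 mm above the table, between flared cheeks about 32 mm apart, tops at z 47. Origin on the table, below the stick's origin (within 4 mm at the start); x and y as the stick's when it lies there
- canister: teal round canister with wooden lid, 64 mm diameter, 75 mm high; origin at the centre of its underside; leave it alone
- price_card: price card in an oak block, 22 (x) x 66 (y) x 62 (z) mm; origin at the centre of its underside; leave it alone. It and the canister may change places: one stands in front of the coding head, the other near the infeed end
- waiting_bar: blue-dotted bar, 71 (x) x 190 (y) x 52 (z) mm, behind the fence, waiting its turn; origin at the centre of its underside; leave it alone
- done_bar_1: dotted bar, 70 x 188 x 47 mm, lying across just beyond the end stop, already coded; origin at the centre of its underside; leave it alone
- done_bar_2: dotted bar, 70 x 187 x 49 mm, stacked on the other coded bar; origin at the centre of its underside; leave it alone
Things that resemble listed ones, but are neither listed nor needed, are in the scene too. What is meant by the end_stop is not green or pink, and is the larger of those in its own colour.

How it is judged (in metres and radians):
On the way, in this order (a step that is already met when the one before it is completed fails the run):
1. the bar lies square against the fence on the infeed side, not yet under the wheel (x of bar in the frame of coder above -0.0405 m and angle between the y axis of bar and the y axis of coder, either way round below 0.05 rad and y of bar in the frame of coder above 0.105 m), for 0.2 s.
2. the bar is under the code wheel, which rides on it (arm lifted), snug to the fence (x of bar in the frame of coder above -0.0405 m and angle between the y axis of bar and the y axis of coder, either way round below 0.05 rad and value of joint coder_arm above 0.06 rad and y of bar in the frame of coder between -0.06 and 0.06 m), for 0.1 s.
3. the bar has left the wheel, which has dropped behind it, and lies against the end stop and the fence (x of bar in the frame of coder above -0.0425 m and angle between the y axis of bar and the y axis of coder, either way round below 0.06 rad and y of bar in the frame of end_stop between 0.08 and 0.101 m and value of joint coder_arm below 0.03 rad), for 0.2 s.
At the end, for the whole second after the job is handed in: The bar lies flat against end stop and fence (gaps under 8 mm, within 0.06 rad), clear of the wheel, which is down and has rolled 5 rad or more; the stick lies still in both saddles of its rest, within 15 mm and 0.08 rad of its place, tip the way it was; bystanders unmoved (all of step 3 and value of joint code_wheel above 5 rad and angle between bar's own z axis and vertical below 0.05 rad and horizontal distance between push_stick and stick_rest below 0.015 m and height (world z) of push_stick between 0.026 and 0.036 m and angle between the x axis of push_stick and the x axis of stick_rest, either way round below 0.08 rad and angle between push_stick's own z axis and vertical below 0.1 rad and x of stick_notch in the frame of stick_rest above 0.15 m and linear speed of each of bar, push_stick below 0.01 m/s); the robot touches nothing.
It fails at once if the bar strays from the fence (gap over 8 mm or over 0.07 rad askew) while any of it is under the wheel (y of bar in the frame of coder between -0.095 and 0.1 m and not (x of bar in the frame of coder above -0.0425 m and angle between the y axis of bar and the y axis of coder, either way round below 0.07 rad)).
It fails at once if the gripper or arm touches the bar (contact force between any of the fingers, the arm and bar above 0.5 N).
It fails at once if the canister, the price card, the waiting bar or a coded bar is shifted by more than 15 mm (distance of any of canister, price_card, waiting_bar, done_bar_1, done_bar_2 from where it was at the start of the episode above 0.015 m).
It also fails if it takes over 72 s, if anything falls off the work surface, if the arm or the gripper's body presses on something with over 40 N, if the wrist force passes 120 N, or if a joint passes its speed limit or range.

## Working session

There is one attempt and no reset: what is moved stays moved. The work goes in short steps, Python scripts to look and compute and a shell command to move; the robot and the scene stay as the last step left them, time stands still between calls to the robot, and variables do not carry over. Pictures are saved under pics/ and viewed, and the job is handed in when it is done.

```bash
ls; mkdir -p pics; python3 - <<'E'
from plant import bot
import cv2,numpy as np
for n in("top","side"):
    im=bot.capture(n);cv2.imwrite(f"pics/{n}0.png",im[:,:,::-1])
    c=bot.calibration(n);print(n,c)
print(bot.get_obs(),bot.tcp_to_grasp)
E
```

```text
pics
top {'fx': 477.0494224220667, 'fy': 477.0494224220667, 'cx': 321.23118986600775, 'cy': 239.86527110484727, 'cam_to_world': array([[ 2.38363396e-02, -9.88221674e-01,  1.51161344e-01,
         3.86369459e+02],
       [-9.99693661e-01, -2.25537902e-02,  1.01936992e-02,
        -1.02883203e+02],
       [-6.66437325e-03, -1.51358017e-01, -9.88456543e-01,
         1.30241525e+03],
       [ 0.00000000e+00,  0.00000000e+00,  0.00000000e+00,
         1.00000000e+00]])}
side {'fx': 589.4077005991185, 'fy': 589.4077005991185, 'cx': 322.08552520460836, 'cy': 242.014518666025, 'cam_to_world': array([[ 9.99043708e-01, -3.00659682e-02,  3.17443972e-02,
         4.97172120e+02],
       [-4.30082143e-02, -5.45055917e-01,  8.37295851e-01,
        -1.56419089e+03],
       [-7.87163890e-03, -8.37860421e-01, -5.45827768e-01,
         1.02509383e+03],
       [ 0.00000000e+00,  0.00000000e+00,  0.00000000e+00,
         1.00000000e+00]])}
{'time': 0.1, 'joint_positions': array([-1.36098505e+00,  3.42651099e-01,  1.52490807e+00, -2.48257183e-06,
        1.27539188e+00, -1.45975122e-01]), 'dq': array([-0.00189084, -0.00172218, -0.00297052, -0.00023364,  0.00068375,
       -0.00082156]), 'tau': array([ 1.67128022e-03, -4.32004559e+01, -2.44694406e+01,  7.19388225e-02,
        5.26062108e-02, -4.03878369e-05]), 'tool_pos': array([ 182.82971618, -491.75803562,  226.12015208]), 'tcp_rot': array([-3.14024836e+00, -1.95239110e-04,  3.55786987e-01]), 'contact_force': array([ 0.37800002, -0.95515865, -0.62037385]), 'moment': array([-0.02854168, -0.02239288,  0.00887349]), 'grip_width': 91.74717007249586} 18.8
```

View pics/top0.png

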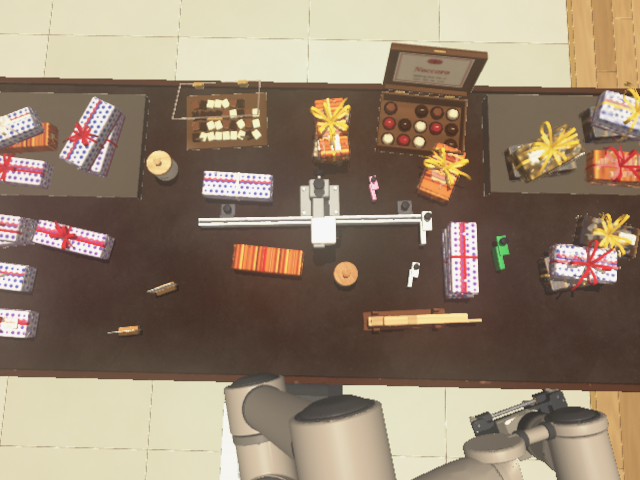

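View pics/side0.png

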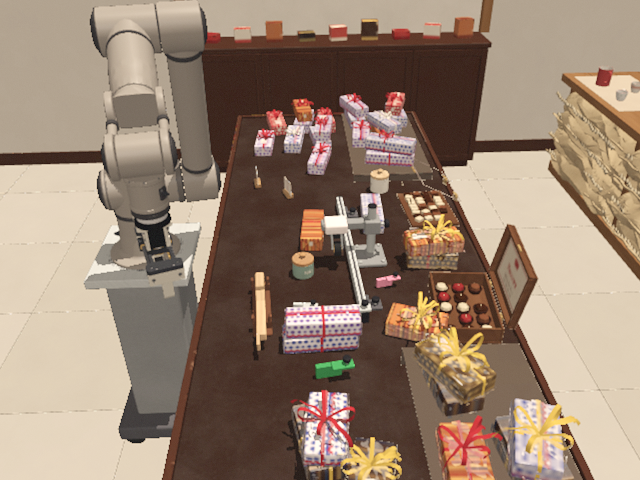

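```bash
python3 - <<'E'
import cv2
t=cv2.imread("pics/top0.png");s=cv2.imread("pics/side0.png")
cv2.imwrite("pics/t_stick.png",cv2.resize(t[170:340,340:540],None,fx=4,fy=3.5,interpolation=2)[:600,:800])
cv2.imwrite("pics/t_bar.png",cv2.resize(t[170:345,90:350],None,fx=3,fy=3,interpolation=2))
cv2.imwrite("pics/s_z.png",cv2.resize(s[160:380,220:420],None,fx=2.7,fy=2.7,interpolation=2))
E
```

```text
(no output)
```

View pics/t_stick.png

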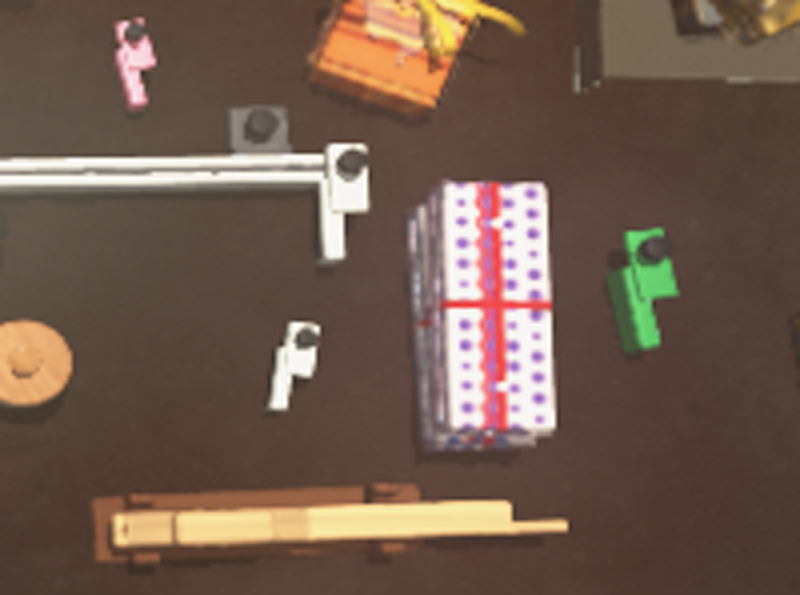

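View pics/t_bar.png

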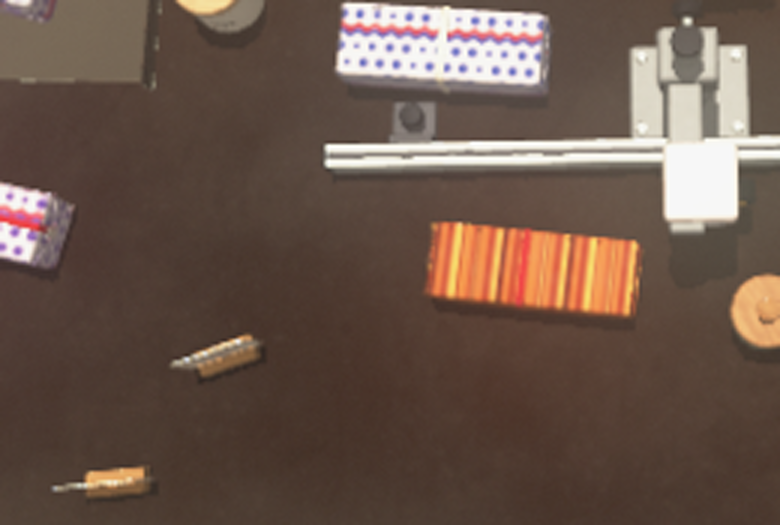

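View pics/s_z.png

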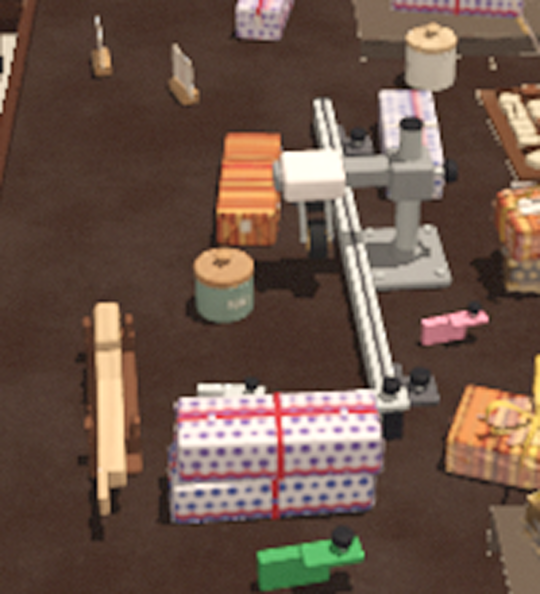

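```bash
cat > h.py <<'E'
import cv2,numpy as np
from plant import bot
def ray(n,uv,z):
    c=bot.calibration(n);M=np.array(c["cam_to_world"])
    uv=np.atleast_2d(np.array(uv,float))
    d=np.c_[(uv[:,0]-c["cx"])/c["fx"],(uv[:,1]-c["cy"])/c["fy"],np.ones(len(uv))]@M[:3,:3].T
    o=M[:3,3];return o+d*((z-o[2])/d[:,2])[:,None]
def proj(n,p):
    c=bot.calibration(n);M=np.array(c["cam_to_world"])
    q=(np.atleast_2d(p)-M[:3,3])@M[:3,:3]
    return np.c_[q[:,0]/q[:,2]*c["fx"]+c["cx"],q[:,1]/q[:,2]*c["fy"]+c["cy"]]
def barmask(im):
    h=cv2.cvtColor(im,cv2.COLOR_BGR2HSV)
    return cv2.inRange(h,(0,150,110),(28,255,255))
def big(m,roi):
    k=np.zeros_like(m);x0,y0,x1,y1=roi;k[y0:y1,x0:x1]=m[y0:y1,x0:x1]
    cs,_=cv2.findContours(k,cv2.RETR_EXTERNAL,cv2.CHAIN_APPROX_NONE)
    return max(cs,key=cv2.contourArea)
E
python3 - <<'E'
from h import *
np.set_printoptions(precision=1,suppress=True)
t=cv2.imread("pics/top0.png")
c=big(barmask(t),(215,230,320,290))
r=cv2.minAreaRect(c);print("bar rect",r);b=cv2.boxPoints(r);print(b);P=ray("top",b,45);print(P)
for i in range(4):print(np.linalg.norm(P[i]-P[i-1]))
print('ctr',P.mean(0))
g=cv2.cvtColor(t,cv2.COLOR_BGR2GRAY)
# fence columns brightness profile
for u in (210,250,290,345,370,400):
    print(u,g[210:236,u])
# stick
h=cv2.cvtColor(t,cv2.COLOR_BGR2HSV)
print(h[320,[366,370,380,400,420,440,460,475]])
m=cv2.inRange(h,(12,60,170),(30,200,255))
c=big(m,(350,300,500,340));r=cv2.minAreaRect(c);print(r,cv2.boxPoints(r));x=c[:,0]
print(x.min(0),x.max(0))
for u in range(366,484,6):
    col=np.where(m[300:340,u])[0]+300;print(u,col.min() if len(col) else None,col.max() if len(col) else None,end=' | ')
E
```

```text
bar rect ((267.8074035644531, 259.43511962890625), (69.66082763671875, 26.28603744506836), 6.519801616668701)
[[231.7 268.5]
 [234.7 242.4]
 [303.9 250.3]
 [300.9 276.4]]
[[496.5 145.   45. ]
 [566.5 140.7  45. ]
 [549.5 -44.5  45. ]
 [479.9 -38.7  45. ]]
184.49449224376738
70.09074771071063
186.035729197162
69.8178525454472
ctr [523.1  50.6  45. ]
210 [ 79  78  79  80  79  80  79  93 238 246 223 148 142 237 245 206 118  90
  67  66  77  79  79  78  77  77]
250 [ 87  87  86  85  86  85  84 239 246 237 175 129 239 247 217 123 106  82
  72  80  83  84  84  82  81  83]
290 [ 89  90  91  91  91  90 206 244 242 195 129 238 246 218 131 117  92  79
  80  85  90  90  89  90  89  89]
345 [ 87  88  87  87  88 206 245 244 201 130 240 247 221 136 120  94  81  81
  85  89  89  88  89  89  91  91]
370 [ 86  85  85  86  84 238 246 227 155 146 240 246 214 124 101  77  75  81
  85  83  83  84  82  83  81  82]
400 [131 130 131 130 214 244 242 192 123 236 246 215 127 110  85  69  69  74
  77  77  78  79  78  77  78  80]
[[ 11 139 132]
 [ 18 114 237]
 [ 17 114 235]
 [ 21 101 244]
 [ 24  86 247]
 [ 23  89 247]
 [ 23  91 246]
 [ 22  97 245]]
((424.4006652832031, 318.8185119628906), (10.252230644226074, 113.10763549804688), 87.87889862060547) [[367.7 315.8]
 [480.7 311.6]
 [481.1 321.8]
 [368.1 326. ]]
[368 313] [481 325]
366 None None | 372 317 325 | 378 316 325 | 384 316 324 | 390 316 325 | 396 316 325 | 402 315 324 | 408 315 323 | 414 315 323 | 420 314 323 | 426 314 323 | 432 314 323 | 438 314 323 | 444 313 322 | 450 313 322 | 456 313 322 | 462 313 322 | 468 319 322 | 474 319 321 | 480 319 321 |
```

```bash
python3 - <<'E'
from h import *
np.set_printoptions(precision=2,suppress=True)
t=cv2.imread("pics/top0.png");g=cv2.cvtColor(t,cv2.COLOR_BGR2GRAY).astype(float)
def fit(front):
  pts=[]
  for u in list(range(202,308,4))+list(range(340,416,4)):
    p=g[205:240,u]; br=np.where(p>170)[0]
    if front: i=br.max(); v=205+i+(p[i]-170)/(p[i]-p[i+1])
    else: i=br.min(); v=205+i-(p[i]-170)/(p[i]-p[i-1])
    pts.append((u,v))
  P=ray("top",np.array(pts)+0,34)
  k=np.polyfit(P[:,1],P[:,0],1);r=P[:,0]-np.polyval(k,P[:,1]);ok=abs(r)<2
  k=np.polyfit(P[ok,1],P[ok,0],1);r=P[:,0]-np.polyval(k,P[:,1]);print(k,'res',r[ok].std(),ok.sum(), 'dir angle',np.arctan(k[0]));return k
kf=fit(True);kb=fit(False)
# left end
row=g[219:226,190:215];print(row.astype(int))
for r in (219,222): print(ray("top",(198,r),34))
# end stop crop rows
print(g[212:248,410:436].astype(int))
E
```

```text
[ -0.04 622.32] res 0.4162741921972219 46 dir angle -0.04152399080150147
[ -0.04 643.87] res 0.45811836136524015 40 dir angle -0.04233659987039302
[[ 76  76  78  76  78  77  76  79 189 246 246 246 246 246 246 246 246 246
  246 246 246 246 246 246 246]
 [ 76  76  77  78  79  79  77  78 151 226 217 223 223 223 222 223 223 223
  224 223 223 221 215 214 215]
 [ 78  79  78  77  78  78  78  79 125 168 135 145 144 146 145 146 146 147
  147 148 148 143 132 131 132]
 [ 78  78  78  78  79  80  78  80 118 153 134 134 135 134 134 136 136 134
  127 127 142 189 217 218 218]
 [ 78  78  78  78  79  80  79  81 167 238 236 236 236 236 236 236 236 236
  235 235 237 241 244 244 244]
 [ 77  76  78  78  78  77  77  79 192 247 246 246 245 245 245 245 245 246
  246 245 245 245 244 244 244]
 [ 76  76  78  76  77  78  78  76 133 211 212 210 208 207 207 207 208 212
  210 210 206 202 202 199 197]]
[[629.96 245.79  34.  ]]
[[621.69 245.27  34.  ]]
[[125 124 115  85  78  78  77  78  78  77  78 139 234 247 247 246 227 194
  174 212 222 183  80  80  79  78]
 [129 128 119  87  78  78  77  77  77  77  80 152 239 247 
[... 3057 characters left out ...]
39 115  77
   78  79  77  79  78  79  79  80]
 [ 79  79  77  79  78  77  77  78  72  66 104 218 247 247 246 241 128  78
   78  77  77  79  79  79  79  78]
 [ 78  79  78  80  79  78  78  77  74  69 100 172 228 223 220 199 104  78
   78  79  77  77  79  80  80  80]
 [ 78  79  79  81  78  77  77  79  77  90 114 127 138 130 117 103  79  78
   77  78  78  78  78  78  80  80]
 [ 78  78  78  78  79  78  79  77  78  85  97  97  97  94  84  77  78  78
   77  78  77  78  78  79  79  80]
 [ 77  76  77  77  79  78  78  77  76  70  71  70  70  72  76  77  76  77
   79  77  77  78  79  77  78  80]
 [ 77  76  76  77  76  77  77  77  74  66  67  67  67  71  76  77  76  77
   78  78  77  79  79  78  79  80]]
```

```bash
python3 - <<'E'
import cv2
t=cv2.imread("pics/top0.png")
cv2.imwrite("pics/t_es.png",cv2.resize(t[195:255,380:450],None,fx=10,fy=10,interpolation=0))
cv2.imwrite("pics/t_hd.png",cv2.resize(t[170:250,290:370],None,fx=7,fy=7,interpolation=0))
E
```

```text
(no output)
```

View pics/t_es.png

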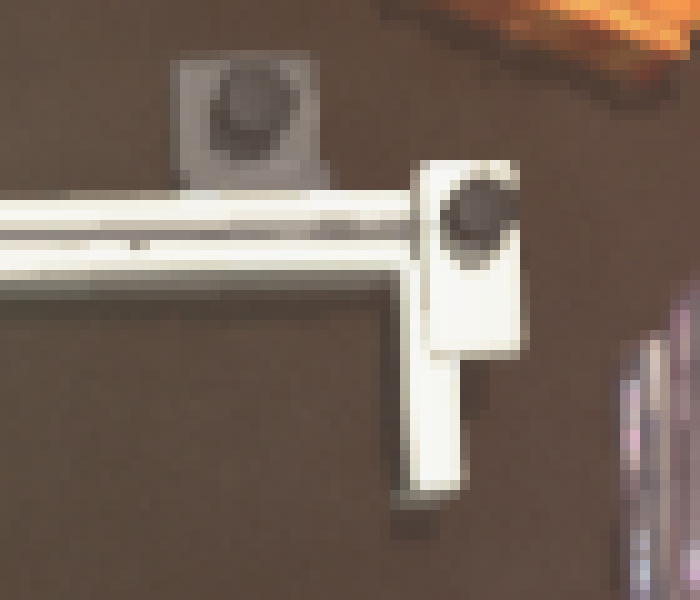

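View pics/t_hd.png

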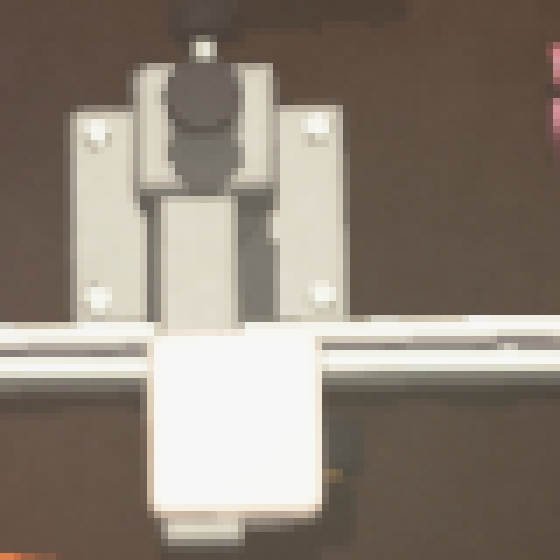

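```bash
cat >> h.py <<'E'
TH=0.0419; CO=None
def setco():
    global CO
    yL=246.0; p=np.array([623.0-0.0419*yL,yL]); CO=p-365*np.array([-np.sin(TH),np.cos(TH)])
setco()
def tocod(P):
    P=np.atleast_2d(P);d=P[:,:2]-CO
    return np.c_[d@[np.cos(TH),np.sin(TH)],d@[-np.sin(TH),np.cos(TH)]]
def tow(c):
    c=np.atleast_2d(c);return CO+c[:,:1]*[np.cos(TH),np.sin(TH)]+c[:,1:2]*[-np.sin(TH),np.cos(TH)]
E
python3 - <<'E'
from h import *
np.set_printoptions(precision=1,suppress=True)
print("CO",CO)
print("hood",tocod(ray("top",[(311.4,217.9),(311.6,243),(335.9,243),(335.9,217.9)],142)).tolist())
print("es top z38",tocod(ray("top",[(420,224),(420.4,242.5),(426,243.6)],38)).tolist())
t=cv2.imread("pics/top0.png")
c=big(barmask(t),(215,230,320,290));b=cv2.boxPoints(cv2.minAreaRect(c))
P=ray("top",b,45);print("bar",tocod(P).tolist(),tocod(P.mean(0)[None]))
# stick: blade edges z=22+30=52 ; handle top z 81
h=cv2.cvtColor(t,cv2.COLOR_BGR2HSV);m=cv2.inRange(h,(12,60,170),(30,200,255))
A=[];B=[]
for u in range(440,464,1):
    col=np.where(m[300:340,u])[0]+300;A.append((u,col.min()-.5));B.append((u,col.max()+.5))
A=ray("top",A,52);B=ray("top",B,52)
for X in(A,B): k=np.polyfit(X[:,1],X[:,0],1);print("edge",k,np.polyval(k,-300),np.polyval(k,-260))
print("tip",ray("top",(481.5,320),46+0))
print("shoulder",ray("top",(467.5,316),52)); print("tail",ray("top",(367.6,321),52))
# handle
A=[];B=[]
for u in range(384,410,1):
    col=np.where(m[300:340,u])[0]+300;A.append((u,col.min()-.5));B.append((u,col.max()+.5))
A=ray("top",A,81);B=ray("top",B,81)
for X in(A,B): k=np.polyfit(X[:,1],X[:,0],1);print("hedge",k,np.polyval(k,-200),X[0],X[-1])
# canister lid
print("can",ray("top",(345.3,273.5),73),tocod(ray("top",(345.3,273.5),73)))
E
python3 - <<'E'
import cv2
t=cv2.imread("pics/top0.png");s=cv2.imread("pics/side0.png")
cv2.imwrite("pics/t_st.png",cv2.resize(t[300:340,355:490],None,fx=5.9,fy=12,interpolation=0))
cv2.imwrite("pics/s_st.png",cv2.resize(s[260:360,235:300],None,fx=6,fy=6,interpolation=0))
E
```

```text
CO [ 628.  -118.7]
hood [[-7.398319578733391, 53.79646367957076], [-70.27874178830848, 54.244154735711184], [-71.41585516644217, -5.481683900917466], [-8.576015470004046, -6.909287170722504]]
es top z38 [[-8.880945725583453, -235.73171221322207], [-59.19165854991021, -234.31654566998182], [-62.44766242478831, -249.12207470769158]]
bar [[-120.2815994514095, 268.9899753614554], [-50.566439456420156, 261.74363963092753], [-75.33644556421926, 77.36430419623356], [-144.60489091653798, 86.10587227814212]] [[-97.7 173.6]]
edge [ -0.1 365.1] 385.5521278436584 382.823624176173
edge [ -0.1 347.4] 362.748901114789 360.7072788519572
tip [[ 377.9 -510.2   46. ]]
shoulder [[ 387.3 -472.5   52. ]]
tail [[ 368.4 -214.8   52. ]]
hedge [ -0.1 364.5] 379.2446904065514 [ 383.5 -253.5   81. ] [ 387.5 -316.5   81. ]
hedge [ -0.1 341.4] 355.4086279176307 [ 361.1 -253.5   81. ] [ 365.1 -316.4   81. ]
can [[ 488.1 -154.3   73. ]] [[-141.3  -29.8]]
```

View pics/t_st.png

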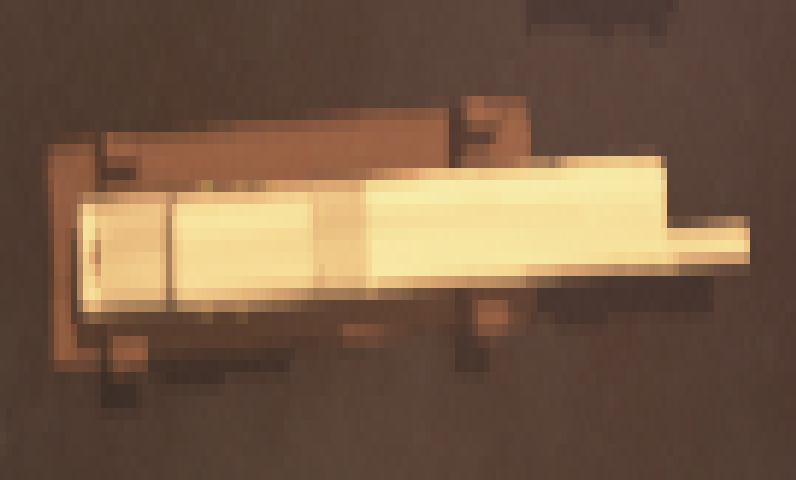

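View pics/s_st.png

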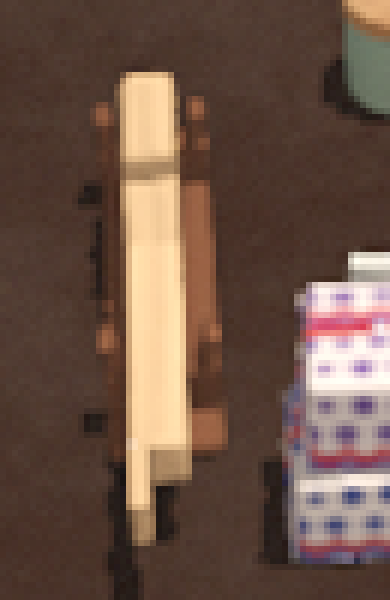

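End stop candidates in the top view:
- Silver at (425,225), clamped on the fence end.
- Small silver at (413,272), lying loose.
- Pink at (374,187).
- Green at (501,250).

The (425,225) one fits: it is neither green nor pink, it is the larger of the two silver ones, and the enlarged crop shows it clamped across the lane. The bar (268,259) and the canister (345,273) are also located. The stick (425,320) has its tip to the right (-y), with its origin at about world (374.5, -283).

Now moving above the stick handle.

```bash
python3 -m inch '[3,3.3,0,0,0,8.5,1, 6,6.6,0,0,0,17,1, 9,9.9,0,0,0,25.5,1, 12,13.2,0,0,0,34,1, 15,16.5,0,0,0,42,1]'; python3 - <<'E'
from h import *
o=bot.get_obs();print(o)
np.set_printoptions(precision=1,suppress=True)
print("cards",ray("top",[(163,288),(125,330),(160,165)],30).tolist())
E
```

```text
time: 0.6
tool_pos: [333.6, -325.2, 225.9]
tcp_rot: [-3.14, -0.0, 1.094]
contact_force: [0.3, -0.6, 0.0]
grip_width: 91.8
{'time': 0.6, 'joint_positions': array([-9.37118406e-01,  2.35526765e-01,  1.67738111e+00, -4.16478324e-04,
        1.23044849e+00, -4.60621269e-01]), 'dq': array([ 9.40808430e-01, -6.25184073e-02,  8.18755219e-02,  2.56961874e-04,
       -2.71088159e-02, -4.46914796e-01]), 'tau': array([-5.20699471e+00, -3.77302623e+01, -2.31218344e+01, -3.38776549e-02,
        3.40749873e-01,  4.89079300e-01]), 'tool_pos': array([ 333.58113418, -325.17964384,  225.89179701]), 'tcp_rot': array([-3.13983834e+00, -4.32539084e-04,  1.09443818e+00]), 'contact_force': array([ 0.28518881, -0.57669005,  0.04594347]), 'moment': array([-0.00747139, -0.06132927,  0.02589908]), 'grip_width': 91.81299338478428}
cards [[441.68980495037175, 328.45149076770775, 30.0], [329.466803490682, 420.41461305284713, 30.0], [780.5947889255174, 361.95938246397066, 30.0]]
```

```bash
python3 -m inch '[2,2,-2,0,0,8,1, 4.1,4.2,-5,0,0,16,1, 4.1,4.2,-9,0,0,24,1, 4.1,4.2,-11,0,0,30.7,1, 4.1,4.2,-11,0,0,30.7,1]'; python3 - <<'E'
from h import *
im=bot.capture("top")[:,:,::-1];cv2.imwrite("pics/t1.png",im)
s=bot.capture("side")[:,:,::-1];cv2.imwrite("pics/s1.png",cv2.resize(s[180:380,150:380],None,fx=3,fy=3))
print(bot.get_obs()['tool_pos'],bot.get_obs()['tcp_rot'])
cv2.imwrite("pics/t1c.png",cv2.resize(im[270:380,330:500],None,fx=4.5,fy=4.5))
E
```

```text
time: 1.1
tool_pos: [373.2, -281.3, 113.2]
tcp_rot: [-3.135, -0.006, 1.632]
contact_force: [0.4, -0.4, -0.2]
grip_width: 92.1
[ 374.68724255 -283.34261534  116.21562084] [-3.13963853e+00 -7.49608149e-04  1.62691381e+00]
```

View pics/t1c.png

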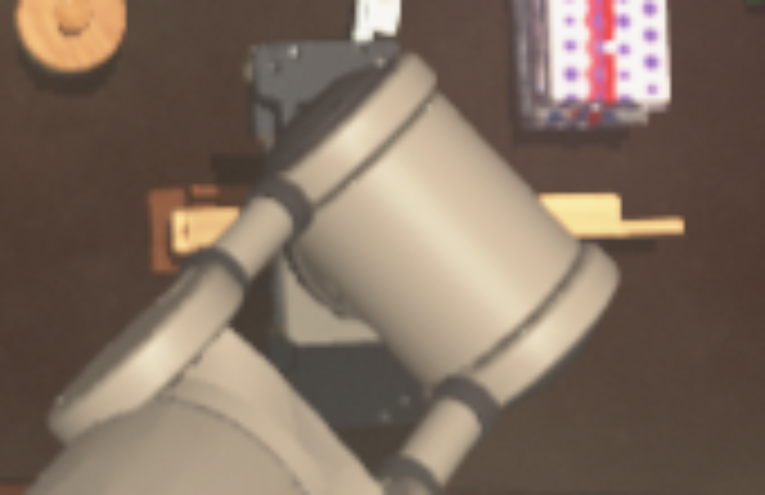

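View pics/s1.png

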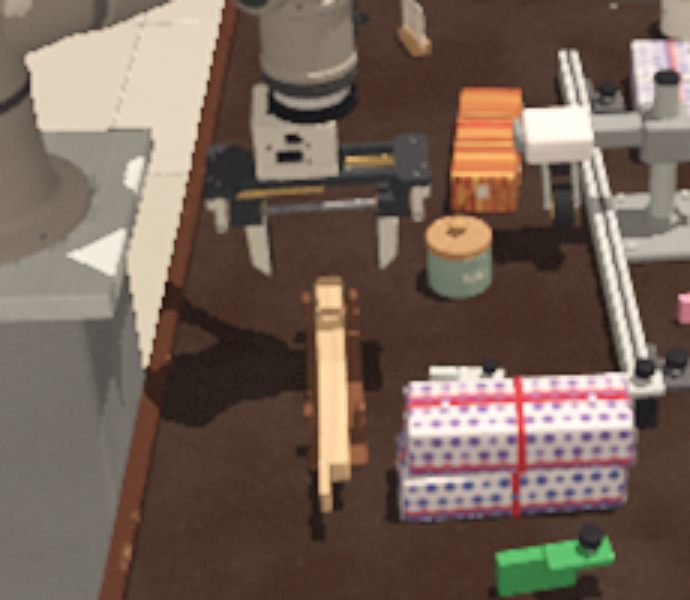

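The gripper spans the handle: jaws across the stick, aligned with it in both views. Descending.

```bash
python3 -m inch '[0,0,-3,0,0,0,1, 0,0,-5.5,0,0,0,1, 0,0,-7,0,0,0,1, 0,0,-7.8,0,0,0,1, 0,0,-7.8,0,0,0,1]'; python3 -m inch '[0,0,0,0,0,0,1, 0,0,0,0,0,0,-1, 0,0,0,0,0,0,-1, 0,0,0,0,0,0,-1, 0,0,0,0,0,0,-1]';python3 -m inch '[0,0,0,0,0,0,-1, 0,0,0,0,0,0,-1, 0,0,0,0,0,0,-1, 0,0,0,0,0,0,-1, 0,0,0,0,0,0,-1]'
```

```text
time: 1.7
tool_pos: [374.8, -283.8, 38.5]
tcp_rot: [-3.14, -0.0, 1.625]
contact_force: [-0.8, -0.0, -0.6]
grip_width: 91.9
time: 2.2
tool_pos: [375.0, -283.9, 38.8]
tcp_rot: [-3.14, 0.0, 1.625]
contact_force: [-0.0, -0.4, -0.5]
grip_width: 64.2
time: 2.7
tool_pos: [374.9, -283.9, 38.8]
tcp_rot: [-3.14, -0.0, 1.625]
contact_force: [-0.5, 0.5, 0.1]
grip_width: 24.5
```

```bash
python3 -m inch '[0,0,1,0,0,0,-1, 0,0,3,0,0,0,-1, 0,0,6,0,0,0,-1, 0,0,9,0,0,0,-1, 0,0,10,0,0,0,-1]'; python3 - <<'E'
from h import *
im=bot.capture("top")[:,:,::-1];s=bot.capture("side")[:,:,::-1];cv2.imwrite("pics/t2.png",im)
cv2.imwrite("pics/s2.png",cv2.resize(s[180:380,150:380],None,fx=3,fy=3))
print(bot.get_obs())
E
```

```text
time: 3.2
tool_pos: [375.9, -284.8, 141.9]
tcp_rot: [3.14, 0.004, 1.625]
contact_force: [0.0, -0.5, -1.7]
grip_width: 23.9
{'time': 3.3, 'joint_positions': array([-8.10517069e-01,  3.38428485e-01,  1.79601061e+00, -1.23085799e-03,
        1.00476263e+00, -8.64081406e-01]), 'dq': array([ 0.00043575,  0.04210513,  0.04573625, -0.00064281, -0.02852489,
        0.00029986]), 'tau': array([ 7.98658608e-02, -4.10848868e+01, -2.17802453e+01, -8.43836779e-05,
        4.00626864e-01, -8.13802417e-04]), 'tool_pos': array([ 375.46906699, -284.43611303,  140.19154837]), 'tcp_rot': array([3.14083162e+00, 2.49365298e-03, 1.62501857e+00]), 'contact_force': array([ 0.48366805,  0.17412743, -1.0889867 ]), 'moment': array([-0.0253932 , -0.09526265,  0.01930703]), 'grip_width': 23.92657997144657}
```

View pics/s2.png

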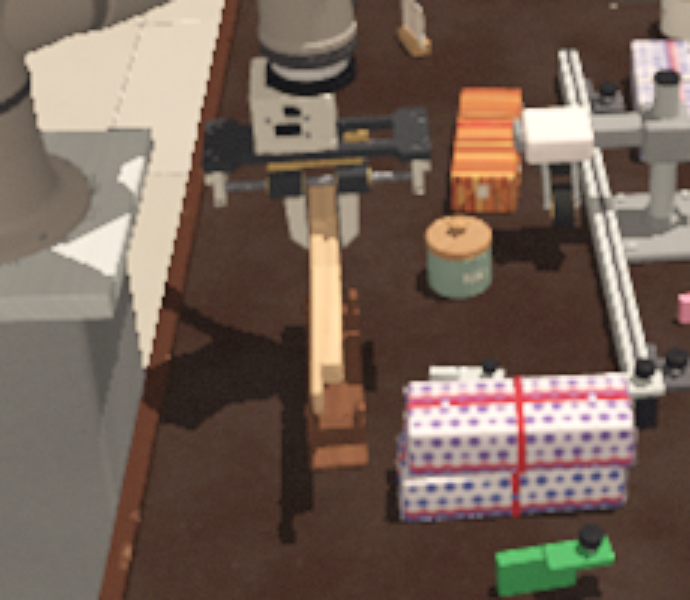

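```bash
python3 -m inch '[0.5,4.5,0,0,0,-0.3,-1, 1,9,0,0,0,-0.7,-1, 1.5,13.5,0,0,0,-0.7,-1, 2,18,0,0,0,-0.7,-1, 2.5,22.5,0,0,0,-0.7,-1]';python3 -m inch '[0.5,4.5,0,0,0,0,-1, 1.5,9,0,0,0,0,-1, 2.5,13.5,0,0,0,0,-1, 3.5,18,0,0,0,0,-1, 4,22,0,0,0,0,-1]';python3 -m inch '[0,1,0,0,0,0,-1, 0,1,-1,0,0,0,-1, 0,1,-2,0,0,0,-1, 0,1,-4,0,0,0,-1, 0,1,-6,0,0,0,-1]'; python3 - <<'E'
from h import *
im=bot.capture("top")[:,:,::-1];s=bot.capture("side")[:,:,::-1];cv2.imwrite("pics/t3.png",im);cv2.imwrite("pics/s3.png",s)
print(bot.get_obs()['tool_pos'],bot.get_obs()['tcp_rot'])
E
```

```text
time: 3.8
tool_pos: [399.4, -57.5, 138.9]
tcp_rot: [-3.14, 0.001, 1.612]
contact_force: [1.4, 0.5, -1.4]
grip_width: 24.3
time: 4.3
tool_pos: [438.9, 164.7, 137.3]
tcp_rot: [-3.138, 0.002, 1.613]
contact_force: [0.9, -1.2, -0.8]
grip_width: 23.9
time: 4.8
tool_pos: [438.4, 172.8, 75.8]
tcp_rot: [-3.137, 0.002, 1.611]
contact_force: [-0.2, -0.7, -1.3]
grip_width: 23.9
[436.54222342 172.41505644  74.34360453] [-3.13103983  0.003186    1.6104563 ]
```

View pics/t3.png

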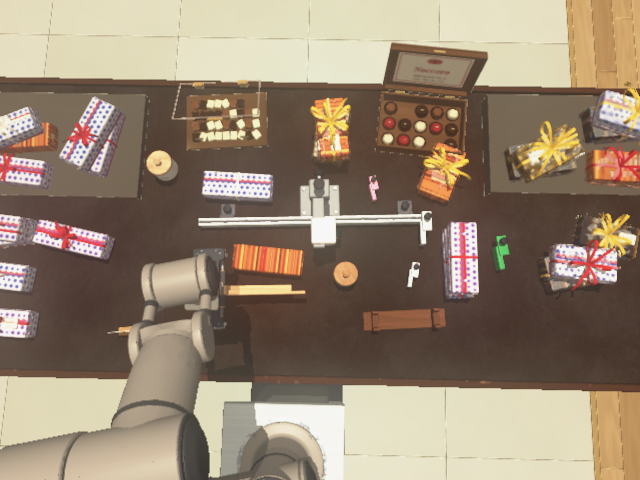

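View pics/s3.png

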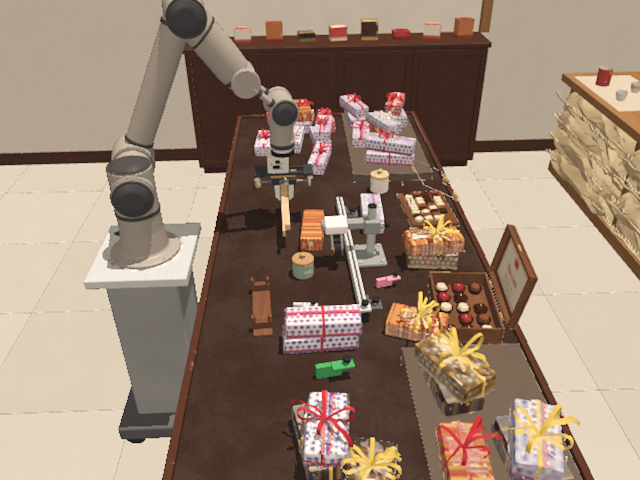

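```bash
python3 - <<'E'
import cv2
t=cv2.imread("pics/t3.png");s=cv2.imread("pics/s3.png")
cv2.imwrite("pics/t3c.png",cv2.resize(t[225:310,200:320],None,fx=6.6,fy=6.6,interpolation=0))
cv2.imwrite("pics/s3c.png",cv2.resize(s[180:260,250:350],None,fx=7,fy=7,interpolation=0))
cv2.imwrite("pics/t3r.png",cv2.resize(t[300:340,355:455],None,fx=8,fy=8,interpolation=0))
E
```

```text
(no output)
```

View pics/t3c.png

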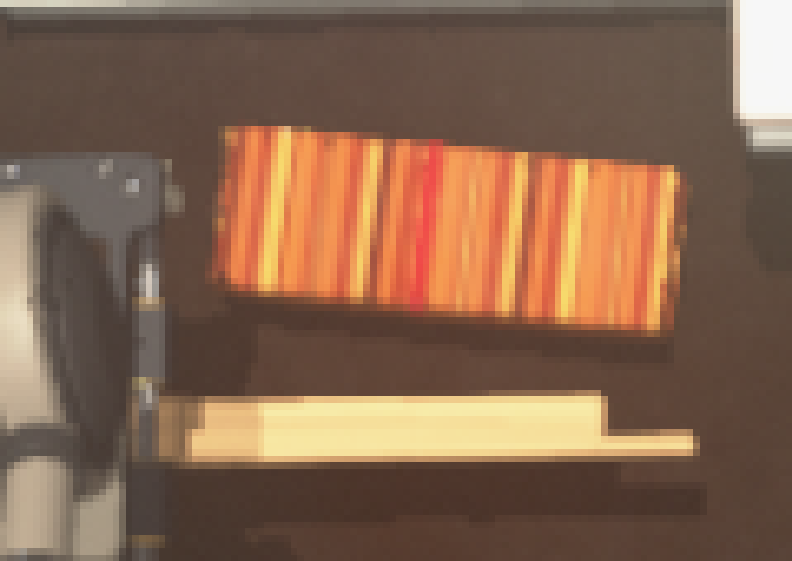

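View pics/s3c.png

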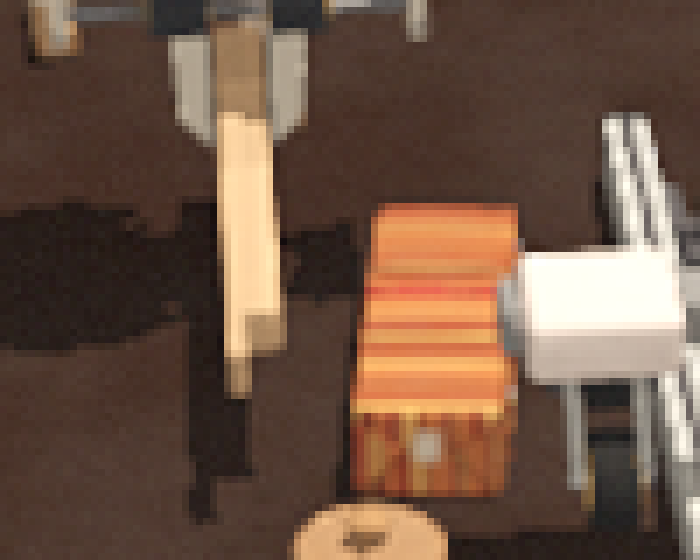

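View pics/t3r.png

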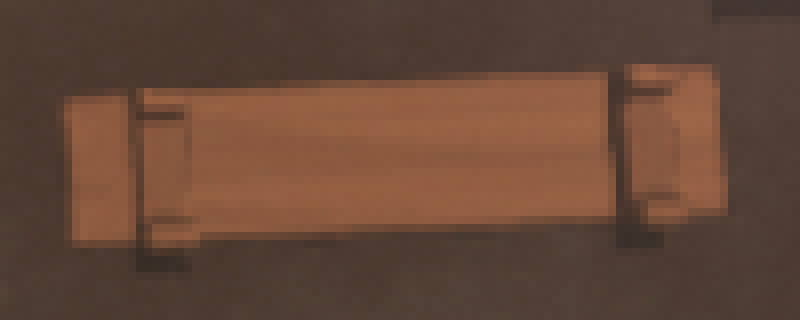

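```bash
cat >> h.py <<'E'
def tri(a,b):
    A=[];
    R=[]
    for n,uv in(("top",a),("side",b)):
        c=bot.calibration(n);o=np.array(c["cam_to_world"])[:3,3];d=ray(n,uv,0)[0]-o;d/=np.linalg.norm(d);R.append((o,d))
    M=sum(np.eye(3)-np.outer(d,d) for o,d in R);v=sum((np.eye(3)-np.outer(d,d))@o for o,d in R)
    p=np.linalg.solve(M,v);return p,[np.linalg.norm(np.cross(p-o,d)) for o,d in R]
E
python3 - <<'E'
from h import *
np.set_printoptions(precision=1,suppress=True)
print(tri((291.7,284.5),(290.4,224.7)));print(tri((305.8,290.6),(285.7,231)))
q=np.array([(64,96),(70,246),(727,215),(720,64)])/8+[355,300]
P=ray("top",q,8);print(P,P.mean(0),np.linalg.norm(P[3]-P[0]),np.linalg.norm(P[1]-P[0]));
d=P[3]+P[2]-P[0]-P[1];print("slope",-d[0]/d[1])
t=cv2.imread("pics/t3.png")
h=cv2.cvtColor(t,cv2.COLOR_BGR2HSV);m=cv2.inRange(h,(12,60,150),(30,200,255))
for u in (242,250,258,266,274,282,288): 
    col=np.where(m[275:305,u])[0]+275;print(u,col.min(),col.max())
A=[];B=[]
for u in range(240,290):
    col=np.where(m[275:305,u])[0]+275;A.append((u,col.min()-.5));B.append((u,col.max()+.5))
for X in(A,B):
    X=ray("top",X,85);k=np.polyfit(X[:,1],X[:,0],1);print(k,np.polyval(k,0))
E
```

```text
(array([457.5, -17.7,  83.6]), [np.float64(1.5584395715850743), np.float64(1.558439571585108)])
(array([443.2, -54.1,  84. ]), [np.float64(1.8485564122638103), np.float64(1.848556412263743)])
[[ 391.3 -206.2    8. ]
 [ 341.9 -208.7    8. ]
 [ 357.3 -427.3    8. ]
 [ 407.1 -425.8    8. ]] [ 374.4 -317.     8. ] 220.17544144651592 49.43841061159427
slope 0.07134404941603226
242 285 294
250 285 294
258 285 294
266 285 294
274 285 294
282 285 294
288 284 293
[ -0. 456.] 455.96075520176976
[ -0.  431.1] 431.07290125497826
```

```bash
python3 -m inch '[0,0,-2,0,0,0,-1, 0,0,-4,0,0,0,-1, 0,0,-5.5,0,0,0,-1, 0,0,-6,0,0,0.1,-1, 0,0,-6,0,0,0.1,-1]';  python3 - <<'E'
from h import *
im=bot.capture("side")[:,:,::-1];cv2.imwrite("pics/s4c.png",cv2.resize(im[180:260,250:350],None,fx=7,fy=7,interpolation=0))
o=bot.get_obs();print(o['tool_pos'],o['tcp_rot'],tocod(o['tool_pos'][None]))
E
```

```text
time: 5.4
tool_pos: [436.4, 171.6, 14.2]
tcp_rot: [-3.13, 0.003, 1.611]
contact_force: [-0.0, 0.6, -0.6]
grip_width: 24.1
[436.83492206 171.88066657  14.73833676] [-3.13116069  0.00321682  1.61128497] [[-178.80802322  298.31200025]]
```

View pics/s4c.png

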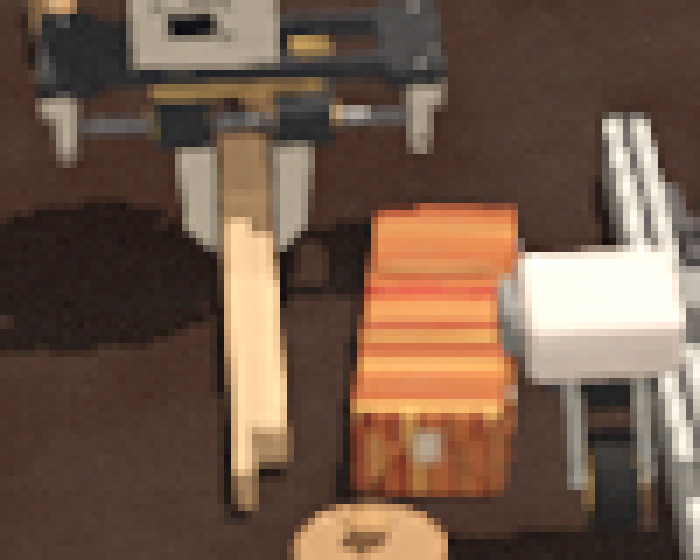

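```bash
python3 -m inch '[1,0.04,0,0,-0.5,0,-1, 2,0.08,0,0,-0.5,0.1,-1, 2.8,0.12,0,0,-0.5,0.1,-1, 3.5,0.15,0,0,-0.5,0.1,-1, 4.2,0.18,0,0,-0.5,0.1,-1]';python3 -m inch '[0.7,0.03,0,0,0,0,-1, 1.4,0.06,0,0,0,0,-1, 2.1,0.09,0,0,0,0,-1, 2.8,0.12,0,0,0,0,-1, 3.4,0.14,0,0,0,0,-1]';  python3 - <<'E'
from h import *
im=bot.capture("top")[:,:,::-1];cv2.imwrite("pics/t5.png",im);cv2.imwrite("pics/t5c.png",cv2.resize(im[205:300,190:320],None,fx=6,fy=6,interpolation=0))
o=bot.get_obs();print(o['tool_pos'],o['tcp_rot'],o['contact_force'],tocod(o['tool_pos'][None]))
E
```

```text
time: 5.95
tool_pos: [479.2, 173.7, 14.7]
tcp_rot: [-3.139, 0.004, 1.613]
contact_force: [0.2, -0.2, -0.4]
grip_width: 23.7
time: 6.45
tool_pos: [513.9, 175.1, 14.6]
tcp_rot: [-3.139, 0.004, 1.613]
contact_force: [-1.4, -0.3, -2.5]
grip_width: 24.1
[515.05196237 175.1116664   14.81078841] [-3.1410399   0.00345672  1.6126794 ] [ 0.58957546 -0.67226145 -0.65404094] [[-100.52429289  298.26382918]]
```

View pics/t5c.png

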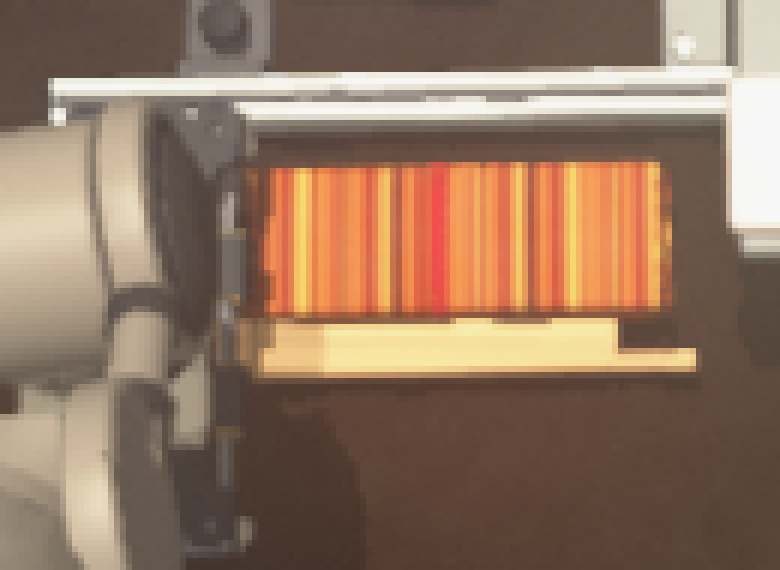

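The bar lies flush along the blade, with about 19 mm left to the fence. Continuing slowly.

```bash
python3 -m inch '[0.4,0.02,0,0,0,0,-1, 0.8,0.03,0,0,0,0,-1, 1.2,0.05,0,0,0,0,-1, 1.5,0.06,0,0,0,0,-1, 1.7,0.07,0,0,0,0,-1]';python3 -m inch '[0.1,0,0,0,0,0,-1, 0.2,0,0,0,0,0,-1, 0.3,0,0,0,0,0,-1, 0.3,0,0,0,0,0,-1, 0.3,0,0,0,0,0,-1]';  python3 - <<'E'
from h import *
im=bot.capture("top")[:,:,::-1];cv2.imwrite("pics/t6.png",im);cv2.imwrite("pics/t6c.png",cv2.resize(im[205:300,190:320],None,fx=6,fy=6,interpolation=0))
o=bot.get_obs();print(o['tool_pos'],o['tcp_rot'],o['contact_force'],tocod(o['tool_pos'][None]))
E
```

```text
time: 7.0
tool_pos: [532.3, 175.8, 14.8]
tcp_rot: [-3.141, 0.003, 1.613]
contact_force: [-2.5, -0.9, -1.2]
grip_width: 23.8
time: 7.5
tool_pos: [535.4, 175.8, 14.8]
tcp_rot: [-3.141, 0.003, 1.613]
contact_force: [-0.7, 0.1, -1.9]
grip_width: 23.8
[535.41455786 175.84096132  14.85816428] [-3.1414462   0.00339167  1.61271475] [-0.33513287  0.36761701 -1.59847288] [[-80.14902066 298.13954089]]
```

View pics/t6c.png

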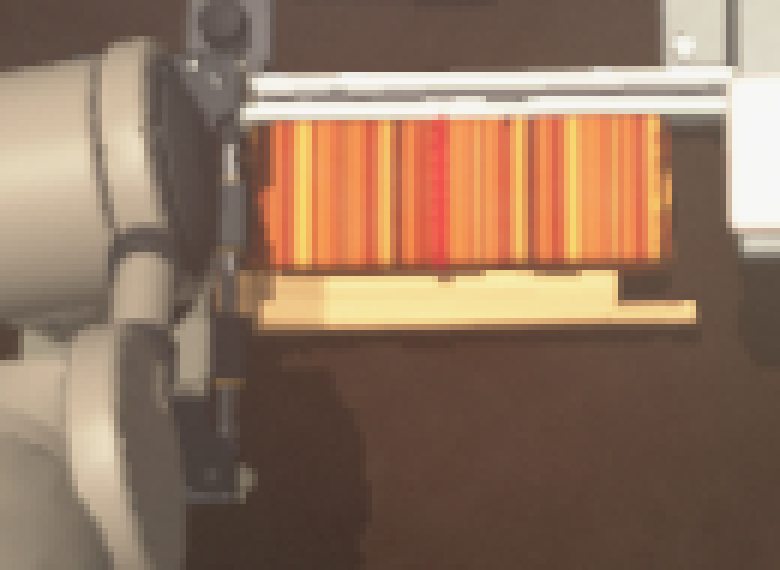

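```bash
for i in 1 ; do python3 -m inch '[0.05,0,0,0,0,0,-1, 0.1,0,0,0,0,0,-1, 0.15,0,0,0,0,0,-1, 0.2,0,0,0,0,0,-1, 0.2,0,0,0,0,0,-1]'; done
```

```text
time: 8.05
tool_pos: [537.0, 175.9, 14.8]
tcp_rot: [-3.14, 0.003, 1.612]
contact_force: [-3.9, 2.1, 1.1]
grip_width: 23.8
```

```bash
python3 -m inch '[0.1,0,0,0,0,0,-1, 0.15,0,0,0,0,0,-1, 0.2,0,0,0,0,0,-1, 0.2,0,0,0,0,0,-1, 0.2,0,0,0,0,0,-1]'
```

```text
time: 8.55
tool_pos: [536.8, 175.9, 14.5]
tcp_rot: [-3.136, 0.004, 1.613]
contact_force: [-9.1, 0.7, 2.9]
grip_width: 23.7
```

```bash
python3 - <<'E'
from h import *
t=cv2.imread("pics/t6.png");np.set_printoptions(precision=1,suppress=True)
h=cv2.cvtColor(t,cv2.COLOR_BGR2HSV);m=cv2.inRange(h,(0,150,70),(28,255,255))
for v in (230,234,238,242,246): 
    c=np.where(m[v,225:315])[0]+225;print(v,c.min(),c.max(),t[v,228:240].tolist()[:0])
print(ray("top",[(233.5,236),(301.3,236)],47),ray("top",[(292.9,252)],27))
print(t[236,226:242])
E
```

```text
230 235 299 []
234 235 299 []
238 233 301 []
242 234 299 []
246 235 299 []
[[583.4 144.4  47. ]
 [587.6 -36.6  47. ]] [[546.6 -14.2  27. ]]
[[ 73  79  92]
 [ 96 101 112]
 [101 106 117]
 [100 105 116]
 [ 87  93 105]
 [ 63  70  91]
 [ 60  72 104]
 [ 62  78 129]
 [ 72 102 184]
 [ 80 129 228]
 [ 85 135 238]
 [ 80 111 222]
 [ 83 126 228]
 [101 187 245]
 [110 217 247]
 [ 99 189 245]]
```

```bash
python3 -m inch '[-0.4,0,0,0,0,0,-1, -0.8,0,0,0,0,0,-1, -1.2,0,0,0,-0.3,0,-1, -1.2,0,0,0,-0.3,0,-1, -1.2,0,0,0,-0.3,0,-1]'
```

```text
time: 9.05
tool_pos: [525.1, 175.9, 14.7]
tcp_rot: [3.141, 0.004, 1.613]
contact_force: [0.4, 0.6, -1.2]
grip_width: 23.7
```

```bash
python3 -m inch '[-0.15,3.5,0,0,0,0,-1, -0.29,7,0,0,0,0,-1, -0.44,10.5,0,0,0,0,-1, -0.59,14,0,0,0,0,-1, -0.73,17.5,0,0,0,0,-1]';  python3 - <<'E'
from h import *
im=bot.capture("top")[:,:,::-1];cv2.imwrite("pics/t7.png",im);cv2.imwrite("pics/t7c.png",cv2.resize(im[205:300,190:320],None,fx=6,fy=6,interpolation=0))
o=bot.get_obs();print(o['tool_pos'],o['tcp_rot'],o['contact_force'],tocod(o['tool_pos'][None]))
E
```

```text
time: 9.55
tool_pos: [518.0, 352.4, 14.7]
tcp_rot: [3.141, 0.004, 1.613]
contact_force: [0.6, -0.4, -0.8]
grip_width: 23.7
[517.58510951 357.74852226  15.05407467] [3.13855079e+00 2.32748990e-04 1.61506420e+00] [-0.78211584  4.38325808 -0.33936148] [[-90.3431237  480.63428114]]
```

View pics/t7c.png

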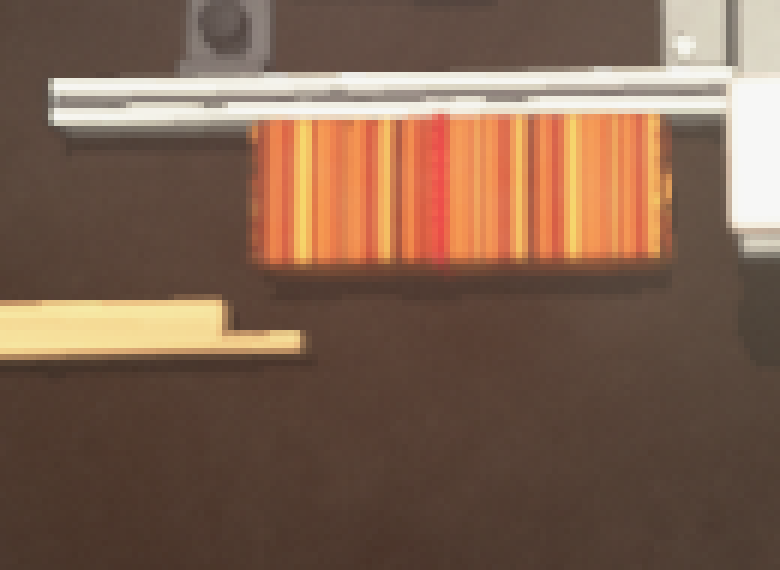

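```bash
python3 -m inch '[0.8,0,0,0,0,0,-1, 1.5,0.02,0,0,0,-0.1,-1, 2.0,0.02,0,0,0,-0.1,-1, 2.4,0.03,0,0,0,-0.1,-1, 2.6,0.04,0,0,0,-0.1,-1]';python3 -m inch '[0,0,0,0,0,0,-1, 0.05,0,0,0,0,0,-1, 0.1,0,0,0,0,0,-1, 0.1,0,0,0,0,0,-1, 0.1,0,0,0,0,0,-1]'
```

```text
time: 10.1
tool_pos: [544.5, 357.1, 15.0]
tcp_rot: [3.139, 0.0, 1.612]
contact_force: [-0.1, 0.7, -1.5]
grip_width: 23.5
time: 10.6
tool_pos: [545.2, 357.1, 15.0]
tcp_rot: [3.139, 0.0, 1.612]
contact_force: [0.0, -0.1, -1.8]
grip_width: 23.7
```

```bash
python3 -m inch '[0.05,0,0,0,0,0,-1, 0.1,0,0,0,0,0,-1, 0.15,0,0,0,0,0,-1, 0.15,0,0,0,0,0,-1, 0.15,0,0,0,0,0,-1]';  python3 - <<'E'
from h import *
im=bot.capture("top")[:,:,::-1];cv2.imwrite("pics/t8.png",im);cv2.imwrite("pics/t8c.png",cv2.resize(im[205:270,190:320],None,fx=6,fy=6,interpolation=0))
o=bot.get_obs();print(o['tool_pos'],o['tcp_rot'],o['contact_force'],tocod(o['tool_pos'][None]))
E
```

```text
time: 11.1
tool_pos: [546.4, 357.1, 14.9]
tcp_rot: [3.14, 0.0, 1.611]
contact_force: [-2.1, 0.3, -1.1]
grip_width: 23.8
[546.35763644 357.10566932  14.89194585] [3.13970256e+00 4.72127566e-04 1.61135716e+00] [-2.53952375  0.57635238  0.14160106] [[-61.62277741 478.78677625]]
```

View pics/t8c.png

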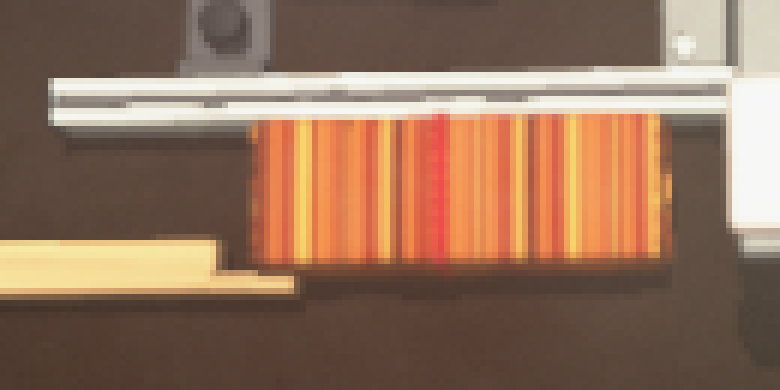

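```bash
python3 -m inch '[0.07,-0.4,0,0,0,0.08,-1, 0.1,-0.8,0,0,0,0.08,-1, 0.12,-1.2,0,0,0,0.08,-1, 0.15,-1.6,0,0,0,0.08,-1, 0.16,-2,0,0,0,0.08,-1]';  python3 -m inch '[0.1,-0.5,0,0,0,0,-1, 0.12,-1,0,0,0,0,-1, 0.14,-1.5,0,0,0,0,-1, 0.16,-2,0,0,0,0,-1, 0.18,-2.5,0,0,0,0,-1]'; python3 - <<'E'
from h import *
im=bot.capture("top")[:,:,::-1];cv2.imwrite("pics/t9.png",im);cv2.imwrite("pics/t9c.png",cv2.resize(im[205:270,190:320],None,fx=6,fy=6,interpolation=0))
o=bot.get_obs();print(o['tool_pos'],o['tcp_rot'],o['contact_force'],tocod(o['tool_pos'][None]))
E
```

```text
time: 11.65
tool_pos: [547.8, 337.0, 14.9]
tcp_rot: [3.14, -0.0, 1.612]
contact_force: [-3.9, 3.7, 0.4]
grip_width: 24.1
time: 12.15
tool_pos: [549.4, 312.0, 15.0]
tcp_rot: [3.14, -0.001, 1.612]
contact_force: [-4.5, 5.0, 1.3]
grip_width: 24.1
[549.37779124 311.21571183  14.92016038] [ 3.14064029e+00 -3.16290584e-04  1.61164400e+00] [-4.35693706  2.80074328 -0.87142515] [[-60.52749998 432.81058784]]
```

View pics/t9c.png

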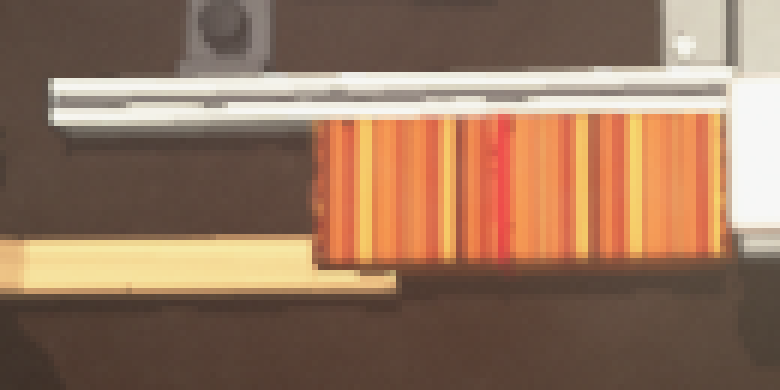

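The tail corner is seated in the notch at crop (315,265) and the bar is flush to the fence. Feeding on.

```bash
python3 -m inch '[0.1,-0.8,0,0,0,0.05,-1, 0.14,-1.6,0,0,0,0.05,-1, 0.17,-2.4,0,0,0,0.05,-1, 0.21,-3.2,0,0,0,0.05,-1, 0.24,-4,0,0,0,0.05,-1]';  python3 -m inch '[0.1,-0.7,0,0,0,0,-1, 0.13,-1.4,0,0,0,0,-1, 0.16,-2.1,0,0,0,0,-1, 0.19,-2.8,0,0,0,0,-1, 0.22,-3.5,0,0,0,0,-1]'; python3 - <<'E'
from h import *
im=bot.capture("top")[:,:,::-1];s=bot.capture("side")[:,:,::-1];cv2.imwrite("pics/s10c.png",cv2.resize(s[170:280,260:390],None,fx=5,fy=5,interpolation=0));cv2.imwrite("pics/t10c.png",cv2.resize(im[205:270,220:350],None,fx=6,fy=6,interpolation=0))
o=bot.get_obs();print(o['tool_pos'],o['tcp_rot'],o['contact_force'],tocod(o['tool_pos'][None]))
E
```

```text
time: 12.7
tool_pos: [551.4, 271.1, 15.0]
tcp_rot: [3.141, -0.001, 1.612]
contact_force: [-4.9, 4.6, -1.1]
grip_width: 23.8
time: 13.2
tool_pos: [553.4, 236.8, 15.3]
tcp_rot: [3.141, -0.003, 1.612]
contact_force: [-4.5, 7.9, -0.2]
grip_width: 23.9
[553.34217514 235.68863802  15.15072703] [-3.14155637e+00 -1.47661089e-03  1.61133662e+00] [-4.47262132  2.47467899 -0.85338379] [[-59.73025404 357.18374329]]
```

View pics/t10c.png

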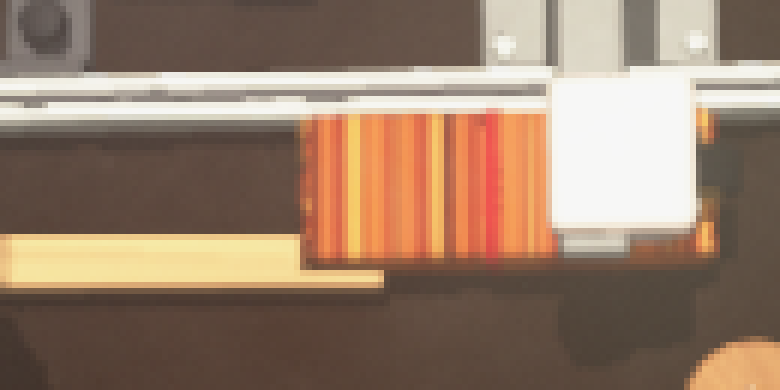

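View pics/s10c.png

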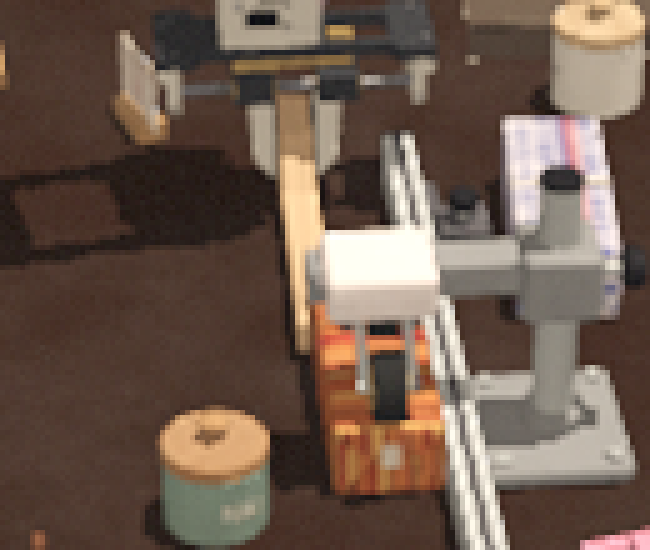

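The wheel now rides on the bar and the bar is still snug. Continuing.

```bash
python3 -m inch '[0.1,-0.8,0,0,0,0.05,-1, 0.14,-1.6,0,0,0,0.05,-1, 0.17,-2.4,0,0,0,0.05,-1, 0.21,-3.2,0,0,0,0.05,-1, 0.24,-4,0,0,0,0.05,-1]';  python3 -m inch '[0.1,-0.8,0,0,0,0.05,-1, 0.14,-1.6,0,0,0,0.05,-1, 0.17,-2.4,0,0,0,0.05,-1, 0.21,-3.2,0,0,0,0.05,-1, 0.24,-4,0,0,0,0.05,-1]'; python3 - <<'E'
from h import *
im=bot.capture("top")[:,:,::-1];cv2.imwrite("pics/t11c.png",cv2.resize(im[205:270,240:440],None,fx=4,fy=4,interpolation=0))
o=bot.get_obs();print(o['tool_pos'],o['tcp_rot'],o['contact_force'],tocod(o['tool_pos'][None]))
E
```

```text
time: 13.8
tool_pos: [555.3, 196.3, 15.3]
tcp_rot: [-3.141, -0.003, 1.612]
contact_force: [-5.2, 8.3, -0.3]
grip_width: 23.8
time: 14.3
tool_pos: [557.1, 156.8, 15.5]
tcp_rot: [-3.141, -0.004, 1.612]
contact_force: [-4.5, 8.2, -1.1]
grip_width: 24.2
[557.16337621 155.5601135   15.46029675] [-3.14028112 -0.00381631  1.61174251] [-4.55829185  4.90868404 -0.41291379] [[-59.26880964 276.96548421]]
```

View pics/t11c.png

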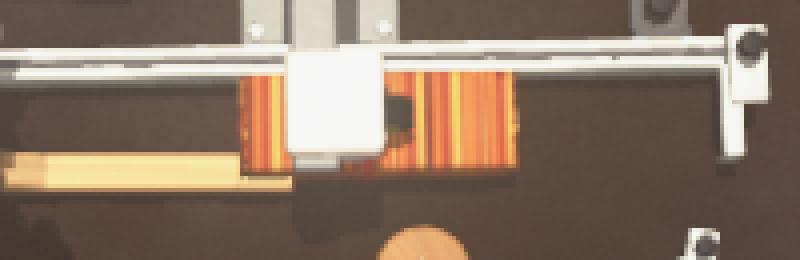

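```bash
python3 -m inch '[0.1,-0.8,0,0,0,0.05,-1, 0.14,-1.6,0,0,0,0.05,-1, 0.17,-2.4,0,0,0,0.05,-1, 0.21,-3.2,0,0,0,0.05,-1, 0.24,-4,0,0,0,0.05,-1]';  python3 -m inch '[0.1,-0.8,0,0,0,0.05,-1, 0.14,-1.6,0,0,0,0.05,-1, 0.17,-2.4,0,0,0,0.05,-1, 0.21,-3.2,0,0,0,0.05,-1, 0.24,-4,0,0,0,0.05,-1]'; python3 - <<'E'
from h import *
im=bot.capture("top")[:,:,::-1];cv2.imwrite("pics/t12c.png",cv2.resize(im[205:270,240:440],None,fx=4,fy=4,interpolation=0))
s=bot.capture("side")[:,:,::-1];cv2.imwrite("pics/s12c.png",cv2.resize(s[130:330,230:430],None,fx=3,fy=3,interpolation=0))
o=bot.get_obs();print(o['tool_pos'],o['tcp_rot'],o['contact_force'],tocod(o['tool_pos'][None]))
E
```

```text
time: 14.85
tool_pos: [558.8, 116.0, 15.6]
tcp_rot: [-3.139, -0.005, 1.612]
contact_force: [-4.5, 7.7, 0.4]
grip_width: 23.9
time: 15.35
tool_pos: [560.4, 76.5, 15.7]
tcp_rot: [-3.138, -0.007, 1.613]
contact_force: [-4.2, 8.8, 0.6]
grip_width: 24.1
[560.45918878  75.34258489  15.61662582] [-3.13779951 -0.0053583   1.61217987] [-5.07208731  1.9939056  -0.93411727] [[-59.33602079 196.68030651]]
```

View pics/t12c.png

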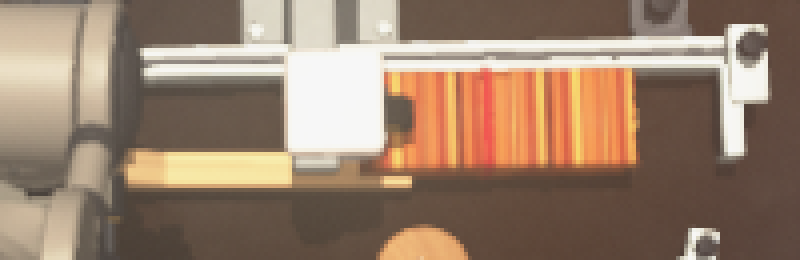

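View pics/s12c.png

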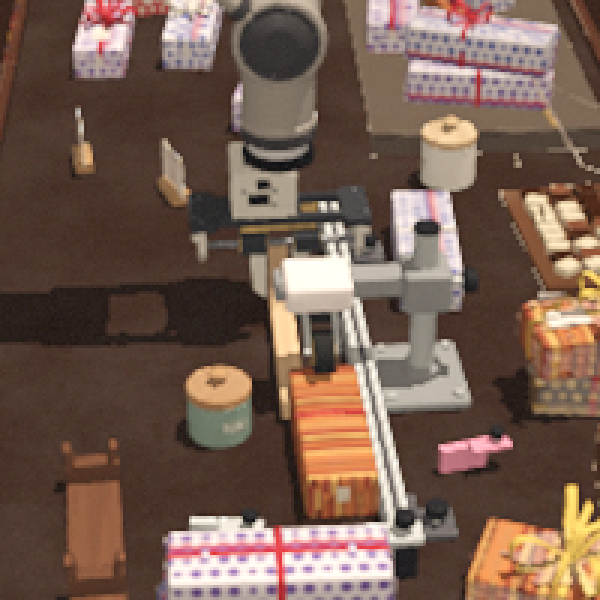

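```bash
python3 -m inch '[0.1,-0.8,0,0,0,0.05,-1, 0.14,-1.5,0,0,0,0.05,-1, 0.17,-2.2,0,0,0,0.05,-1, 0.2,-2.9,0,0,0,0.05,-1, 0.22,-3.6,0,0,0,0.05,-1]';  python3 -m inch '[0.1,-0.3,0,0,0,0,-1, 0.11,-0.6,0,0,0,0,-1, 0.12,-0.9,0,0,0,0,-1, 0.13,-1.1,0,0,0,0,-1, 0.13,-1.2,0,0,0,0,-1]'; python3 - <<'E'
from h import *
im=bot.capture("top")[:,:,::-1];cv2.imwrite("pics/t13.png",im);cv2.imwrite("pics/t13c.png",cv2.resize(im[205:270,300:440],None,fx=5.5,fy=5.5,interpolation=0))
o=bot.get_obs();print(o['tool_pos'],o['tcp_rot'],o['contact_force'],tocod(o['tool_pos'][None]))
E
```

```text
time: 15.95
tool_pos: [561.7, 39.0, 15.6]
tcp_rot: [-3.136, -0.006, 1.613]
contact_force: [-4.1, 4.5, 0.2]
grip_width: 23.9
time: 16.45
tool_pos: [562.2, 26.7, 15.6]
tcp_rot: [-3.135, -0.006, 1.612]
contact_force: [-4.4, 4.3, 0.2]
grip_width: 23.8
[562.21954279  26.62399013  15.588245  ] [-3.13464024 -0.00579635  1.6123974 ] [-4.68448971  3.75058978  1.0314355 ] [[-59.61792369 147.93073367]]
```

View pics/t13c.png

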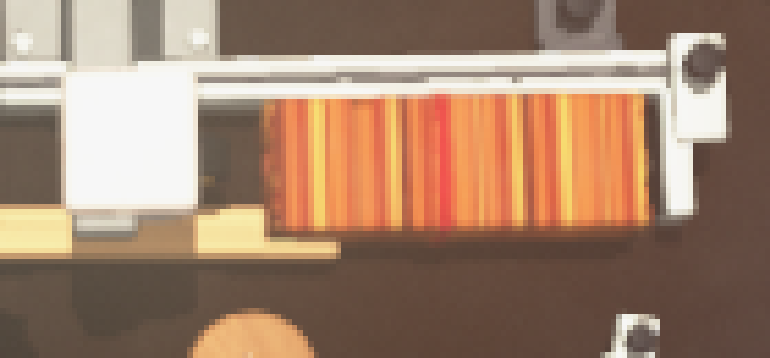

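```bash
python3 -m inch '[0.08,-0.15,0,0,0,0,-1, 0.09,-0.3,0,0,0,0,-1, 0.1,-0.4,0,0,0,0,-1, 0.1,-0.5,0,0,0,0,-1, 0.1,-0.5,0,0,0,0,-1]'
```

```text
time: 17.0
tool_pos: [562.4, 21.3, 15.6]
tcp_rot: [-3.133, -0.006, 1.612]
contact_force: [-4.6, 3.6, -0.2]
grip_width: 23.8
```

```bash
python3 -m inch '[0.08,-0.1,0,0,0,0,-1, 0.09,-0.2,0,0,0,0,-1, 0.09,-0.3,0,0,0,0,-1, 0.09,-0.3,0,0,0,0,-1, 0.09,-0.3,0,0,0,0,-1]'
```

```text
time: 17.5
tool_pos: [562.5, 18.6, 15.7]
tcp_rot: [-3.132, -0.007, 1.612]
contact_force: [-4.7, 5.5, 0.6]
grip_width: 23.8
```

```bash
python3 -m inch '[0.08,-0.1,0,0,0,0,-1, 0.09,-0.2,0,0,0,0,-1, 0.09,-0.2,0,0,0,0,-1, 0.09,-0.2,0,0,0,0,-1, 0.09,-0.2,0,0,0,0,-1]';python3 - <<'E'
from h import *
im=bot.capture("top")[:,:,::-1];cv2.imwrite("pics/t14.png",im);cv2.imwrite("pics/t14c.png",cv2.resize(im[205:270,300:440],None,fx=5.5,fy=5.5,interpolation=0))
s=bot.capture("side")[:,:,::-1];cv2.imwrite("pics/s14c.png",cv2.resize(s[190:330,270:430],None,fx=4,fy=4,interpolation=0))
o=bot.get_obs();print(o['tool_pos'],o['tcp_rot'],o['contact_force'],tocod(o['tool_pos'][None]))
E
```

```text
time: 18.0
tool_pos: [562.5, 18.5, 15.9]
tcp_rot: [-3.131, -0.009, 1.612]
contact_force: [-4.8, 13.6, 1.9]
grip_width: 23.9
[562.47971857  18.49755127  15.85527055] [-3.13057301 -0.00915848  1.61206982] [-4.45353179 14.33198296  2.21245334] [[-59.69837442 139.80052902]]
```

View pics/t14c.png

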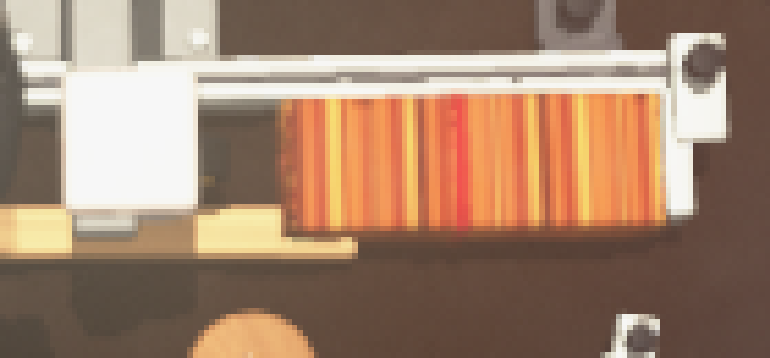

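View pics/s14c.png

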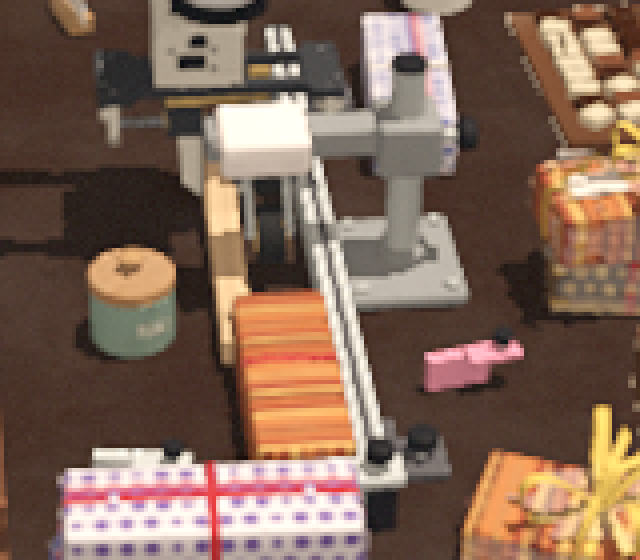

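Bar seated at the end stop (14 N of contact), wheel dropped behind it. Relaxing, then backing the stick off diagonally.

```bash
python3 -m inch '[0,0,0,0,0,0,-1, -0.05,0.1,0,0,0,0,-1, -0.15,0.2,0,0,0,0,-1, -0.25,0.4,0,0,0,0,-1, -0.4,0.6,0,0,0,0,-1]'; python3 -m inch '[-0.2,2,0,0,0,0,-1, -0.3,5,0,0,0,0,-1, -0.4,8,0,0,0,0,-1, -0.55,12,0,0,0,0,-1, -0.7,16,0,0,0,0,-1]';python3 - <<'E'
from h import *
im=bot.capture("top")[:,:,::-1];cv2.imwrite("pics/t15.png",im)
o=bot.get_obs();print(o['tool_pos'],o['tcp_rot'],o['contact_force'],tocod(o['tool_pos'][None]))
E
```

```text
time: 18.6
tool_pos: [559.2, 24.2, 16.1]
tcp_rot: [-3.132, -0.009, 1.613]
contact_force: [-0.3, 0.1, -0.8]
grip_width: 24.2
time: 19.1
tool_pos: [552.8, 185.6, 16.4]
tcp_rot: [-3.134, -0.009, 1.613]
contact_force: [0.7, -0.0, -2.1]
grip_width: 23.7
[552.20747838 191.55830312  16.5940637 ] [-3.1352252  -0.01134963  1.61582945] [-1.12568393  4.33106237 -0.49601564] [[-62.71247495 313.13967044]]
```

View pics/t15.png

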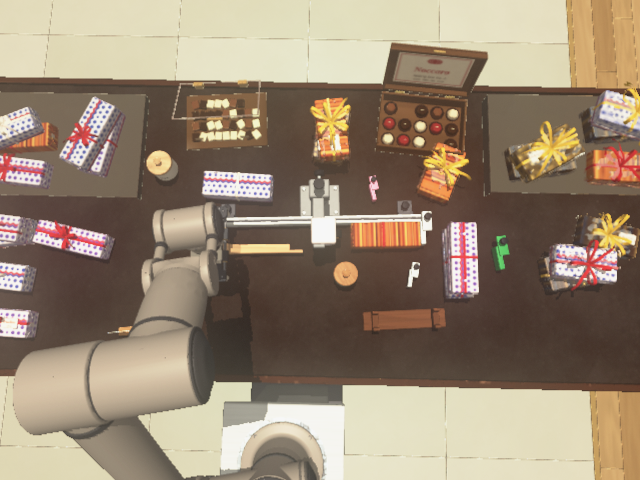

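```bash
python3 -m inch '[0,0.5,1.5,-0.3,0,0,-1, 0,0.5,4,-0.6,-0.3,-0.1,-1, 0,0.5,7,-0.6,-0.3,-0.1,-1, 0,0.5,10,-0.6,-0.3,-0.1,-1, -0.5,0.5,12.5,-0.6,-0.3,-0.1,-1]'; python3 -m inch '[-2,0,0,0,0,0,-1, -5,0,0,0,0,0,-1, -8,-1,0,0,0,0,-1, -11,-1.5,0,0,0,0,-1, -13,-2,0,0,0,0,-1]';python3 - <<'E'
from h import *
im=bot.capture("top")[:,:,::-1];cv2.imwrite("pics/t16.png",im);s=bot.capture("side")[:,:,::-1];cv2.imwrite("pics/s16.png",s)
o=bot.get_obs();print(o['tool_pos'],o['tcp_rot'],o['contact_force'],tocod(o['tool_pos'][None]))
cv2.imwrite("pics/t16c.png",cv2.resize(im[225:310,200:320],None,fx=6.6,fy=6.6,interpolation=0))
cv2.imwrite("pics/s16c.png",cv2.resize(s[160:260,250:350],None,fx=6,fy=6,interpolation=0))
E
```

```text
time: 19.65
tool_pos: [548.3, 196.7, 143.5]
tcp_rot: [3.14, -0.001, 1.615]
contact_force: [1.0, 0.3, -1.4]
grip_width: 23.8
time: 20.15
tool_pos: [416.6, 176.4, 143.7]
tcp_rot: [3.139, -0.001, 1.616]
contact_force: [0.8, 0.1, -1.5]
grip_width: 23.7
[416.21016071 176.33257072 143.8079262 ] [ 3.14047035e+00 -6.77609486e-04  1.61610531e+00] [-0.36633684  0.17318672 -0.24768353] [[-199.2282025   303.62392174]]
```

View pics/t16c.png

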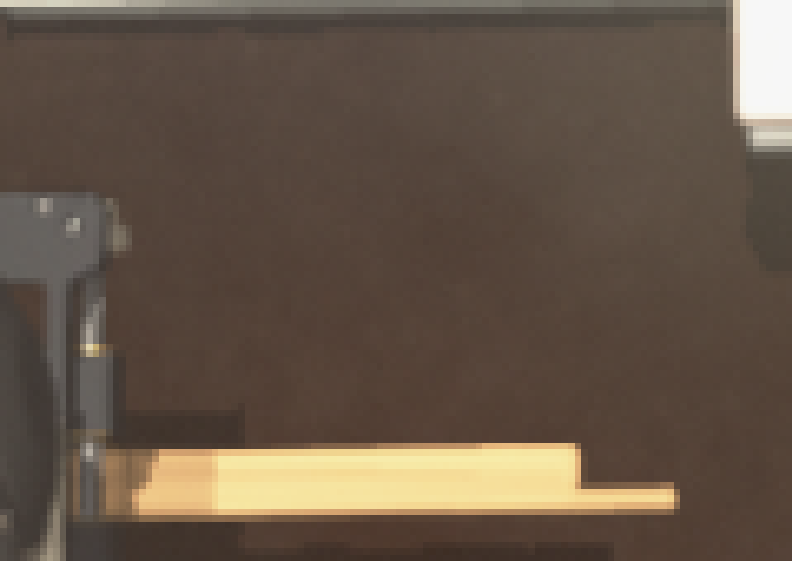

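View pics/s16c.png

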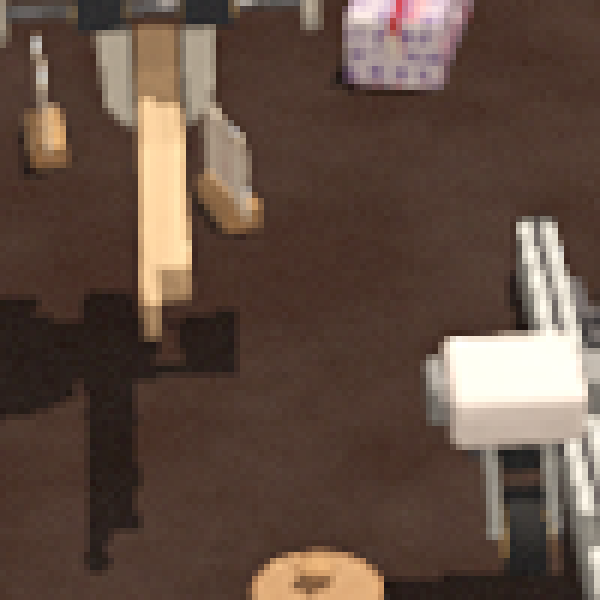

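```bash
python3 - <<'E'
from h import *
np.set_printoptions(precision=1,suppress=True)
# shoulder fence-side top corner ; tongue tip far-left top corner
print(tri((200+580/6.6,225+444/6.6),(250+191/6,160+270/6)))
print(tri((200+679/6.6,225+486/6.6),(250+160/6,160+305/6)))
t=cv2.imread("pics/t3.png")
h=cv2.cvtColor(t,cv2.COLOR_BGR2HSV)
print(h[320,[366,372,390,410,430,443]])
E
```

```text
(array([434.5, -13.9, 151.5]), [np.float64(1.291606543642456), np.float64(1.2916065436424222)])
(array([420. , -50.4, 152.9]), [np.float64(1.1355493441460207), np.float64(1.1355493441459668)])
[[ 11 139 141]
 [ 11 131  97]
 [ 11 143 139]
 [ 10 137 140]
 [ 10 135 140]
 [ 10 139 149]]
```

```bash
python3 -m inch '[-0.5,-4.5,0,0,0,0,-1, -1,-9,0,0,0,0,-1, -1.5,-13.5,0,0,0,0,-1, -2,-18,0,0,0,0,-1, -2.5,-22.5,0,0,0,0.2,-1]'; python3 -m inch '[-0.4,-4.5,0,0,0,0,-1, -0.8,-9,0,0,0,0.2,-1, -1.2,-13.5,0,0,0,0.3,-1, -1.4,-18,0,0,0,0.3,-1, -1.5,-22,0,0,0,0.3,-1]';python3 -m inch '[0,0,0,0,0,0,-1, 0,0,0,0,0,0,-1, 0,0,0,0,0,0,-1, 0,0,0,0,0,0,-1, 0,0,0,0,0,0,-1]';python3 -c "
from plant import bot;o=bot.get_obs();print(o['tool_pos'],o['tcp_rot'])"
```

```text
time: 20.75
tool_pos: [392.3, -50.9, 144.4]
tcp_rot: [3.138, 0.001, 1.62]
contact_force: [0.3, -0.9, -0.6]
grip_width: 23.6
time: 21.25
tool_pos: [377.7, -274.4, 144.8]
tcp_rot: [3.136, 0.003, 1.625]
contact_force: [1.0, 0.4, -1.8]
grip_width: 23.9
time: 21.75
tool_pos: [378.0, -273.5, 144.9]
tcp_rot: [3.136, 0.003, 1.627]
contact_force: [-0.7, -0.2, -0.7]
grip_width: 24.3
[ 378.02010802 -273.45435832  144.92505698] [3.13594416e+00 2.77728152e-03 1.62682133e+00]
```

```bash
python3 -m inch '[-0.2,-0.7,-1.5,0,0.3,0,-1, -0.31,-1.04,-3.5,0.1,0.3,-0.1,-1, -0.31,-1.04,-5.5,0.1,0.3,-0.1,-1, -0.31,-1.04,-7,0.1,0.3,-0.1,-1, -0.31,-1.04,-7,0.1,0.3,-0.1,-1]';python3 - <<'E'
from h import *
im=bot.capture("top")[:,:,::-1];s=bot.capture("side")[:,:,::-1]
o=bot.get_obs();print(o['tool_pos'],o['tcp_rot'],o['contact_force'])
cv2.imwrite("pics/t17c.png",cv2.resize(im[280:350,350:490],None,fx=5.5,fy=5.5,interpolation=0))
cv2.imwrite("pics/s17c.png",cv2.resize(s[230:360,220:310],None,fx=4.5,fy=4.5,interpolation=0))
E
```

```text
time: 22.25
tool_pos: [374.2, -282.3, 73.4]
tcp_rot: [-3.14, -0.002, 1.626]
contact_force: [-1.1, 1.3, -0.6]
grip_width: 23.8
[ 375.21481079 -283.55964869   75.29787068] [3.14103739e+00 7.76830281e-04 1.62592372e+00] [ 0.40152447 -0.25817353 -1.12504679]
```

View pics/t17c.png

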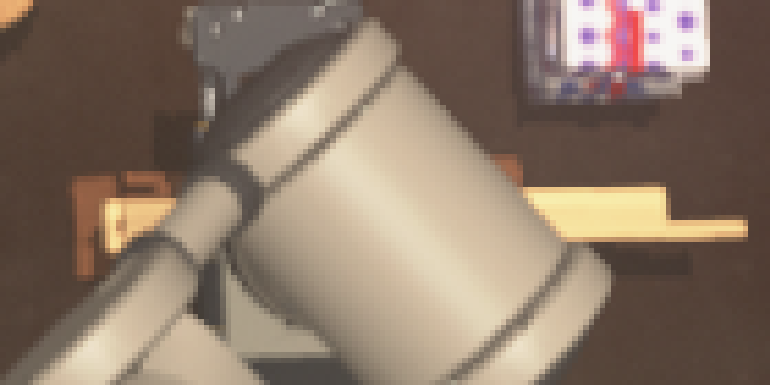

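View pics/s17c.png

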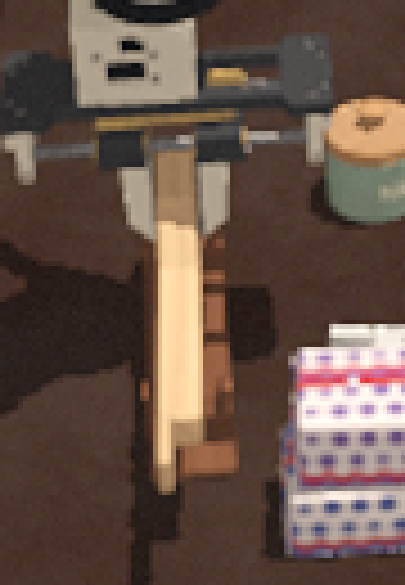

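```bash
python3 -m inch '[0,0,-0.8,0,0,0,-1, 0,0,-1.6,0,0,0,-1, 0,0,-2.3,0,0,0,-1, 0,0,-2.9,0,0,0,-1, 0,0,-3.2,0,0,0,-1]'; python3 -m inch '[0,0,-0.1,0,0,0,-1, 0,0,-0.2,0,0,0,-1, 0,0,-0.3,0,0,0,-1, 0,0,-0.4,0,0,0,-1, 0,0,-0.4,0,0,0,-1]'
```

```text
time: 22.85
tool_pos: [374.9, -283.3, 42.5]
tcp_rot: [-3.141, -0.0, 1.626]
contact_force: [0.1, -0.3, -1.3]
grip_width: 24.1
time: 23.35
tool_pos: [375.1, -283.5, 38.7]
tcp_rot: [3.141, 0.0, 1.626]
contact_force: [-1.0, 0.3, 1.0]
grip_width: 23.7
```

```bash
python3 -m inch '[0,0,0,0,0,0,-0.4, 0,0,0,0,0,0,-0.2, 0,0,0,0,0,0,0.3, 0,0,0,0,0,0,1, 0,0,0,0,0,0,1]'; python3 -m inch '[0,0,0,0,0,0,1, 0,0,0,0,0,0,1, 0,0,0,0,0,0,1, 0,0,0,0,0,0,1, 0,0,0,0,0,0,1]'
```

```text
time: 23.85
tool_pos: [375.1, -283.5, 38.8]
tcp_rot: [3.141, 0.0, 1.626]
contact_force: [0.9, -0.3, -1.1]
grip_width: 55.0
time: 24.35
tool_pos: [375.1, -283.5, 38.8]
tcp_rot: [3.141, 0.0, 1.626]
contact_force: [-0.5, -1.0, -0.7]
grip_width: 90.9
```

Open. Now lifting straight up and moving back towards the start side.

```bash
python3 -m inch '[0,0,2,0,0,0,1, 0,0,6,0,0,0,1, 0,0,10,0,0,0,1, 0,0,14,0,0,0,1, 0,0,18,0,0,0,1]'; python3 -m inch '[-3,-3.3,0,0,0,-8,1, -6,-6.6,0,0,0,-16,1, -9,-9.9,0,0,0,-24,1, -12,-13.2,0,0,0,-32,1, -15,-16.5,0,0,0,-40,1]'; python3 -m inch '[-1,-1,0,0,0,0,1, -3,-3,0,0,0,0,1, -4,-4,0,0,0,0,1, -4,-4,0,0,0,0,1, -4,-4,0,0,0,0,1]';python3 - <<'E'
from h import *
im=bot.capture("top")[:,:,::-1];s=bot.capture("side")[:,:,::-1]
cv2.imwrite("pics/t18.png",im);cv2.imwrite("pics/s18.png",s)
cv2.imwrite("pics/t18c.png",cv2.resize(im[195:345,300:500],None,fx=4,fy=4,interpolation=0))
cv2.imwrite("pics/s18c.png",cv2.resize(s[170:370,230:430],None,fx=3,fy=3,interpolation=0))
E
```

```text
time: 24.85
tool_pos: [374.8, -283.2, 220.5]
tcp_rot: [3.141, 0.0, 1.626]
contact_force: [0.8, -1.1, -0.1]
grip_width: 91.8
time: 25.35
tool_pos: [223.4, -449.2, 220.6]
tcp_rot: [3.141, 0.0, 0.922]
contact_force: [0.5, -0.3, 0.8]
grip_width: 91.8
time: 25.85
tool_pos: [184.1, -488.4, 220.4]
tcp_rot: [3.141, -0.001, 0.923]
contact_force: [0.1, 0.1, -0.1]
grip_width: 91.8
```

View pics/t18c.png

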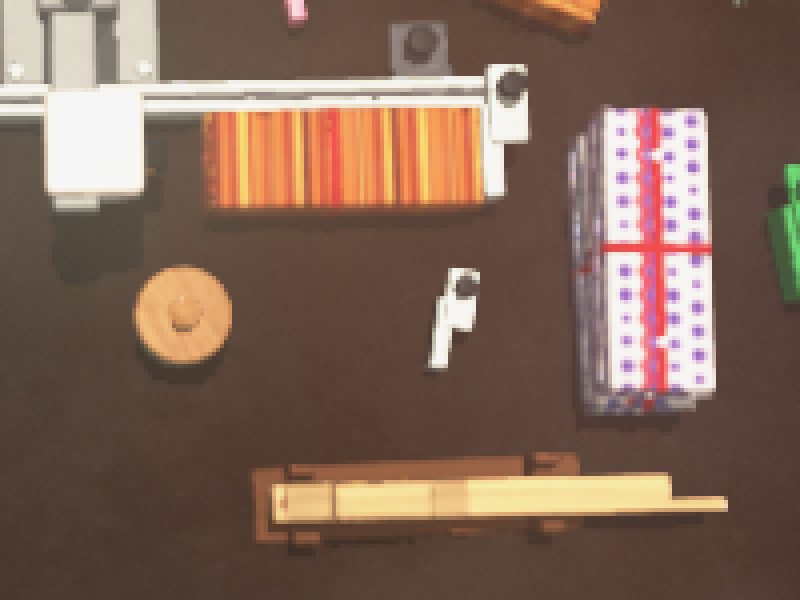

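View pics/s18c.png

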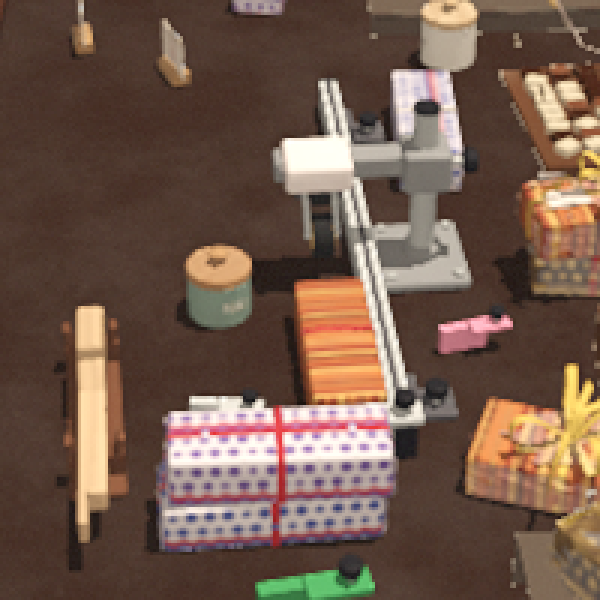

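```bash
python3 - <<'E'
from h import *
np.set_printoptions(precision=2,suppress=True)
for n in ("top0","t18"):
    t=cv2.imread(f"pics/{n}.png");h=cv2.cvtColor(t,cv2.COLOR_BGR2HSV);m=cv2.inRange(h,(12,60,170),(30,200,255))
    print(n,cv2.minAreaRect(big(m,(350,300,500,340))))
t=cv2.imread("pics/t18.png")
c=big(barmask(t),(345,218,425,255));r=cv2.minAreaRect(c);b=cv2.boxPoints(r);P=ray("top",b,46);print(r,tocod(P),tocod(P.mean(0)[None]))
d=cv2.absdiff(cv2.imread("pics/top0.png"),t).max(2)
for nm,(x0,y0,x1,y1) in dict(can=(330,258,362,290),card=(145,278,182,300),wait=(200,168,276,204),done=(440,218,484,302)).items(): print(nm,d[y0:y1,x0:x1].mean())
s=cv2.absdiff(cv2.imread("pics/side0.png"),cv2.imread("pics/s18.png")).max(2)
print("side can",s[250:280,288:318].mean(),"card",s[173:202,280:298].mean(),"done",s[300:355,280:365].mean())
E
```

```text
top0 ((424.4006652832031, 318.8185119628906), (10.252230644226074, 113.10763549804688), 87.87889862060547)
t18 ((424.4168701171875, 318.71728515625), (9.857600212097168, 113.0650405883789), 88.5497817993164)
((386.5, 234.0), (24.0, 67.0), 90.0) [[  -1.44  -55.16]
 [  -4.91 -234.34]
 [ -69.71 -231.14]
 [ -66.33  -53.33]] [[ -35.6  -143.49]]
can 2.2001953125
card 1.2371007371007372
wait 0.9703947368421053
done 1.3728354978354977
side can 3.062222222222222 card 2.210727969348659 done 5.130267379679144
```

```bash
python3 -c "
from plant import bot;print(bot.close_job());print(bot.get_obs()['time'])"
```

```text
the job is handed in; nothing more can be done
None
the job is handed in; nothing more can be done
```

The bar is date-coded and lies against the end stop and fence. The stick is back on its rest, and I handed the job in after about 26 s of the 72 s; no verdict is reported.

**What I did:** I gripped the stick by its handle and pressed the bar flat against the fence with the blade, at about 9 N. I then seated the notch on the bar's tail corner and fed it under the wheel until it met the stop at about 14 N. After backing the stick off, I laid it back in its saddles and moved the arm clear.

**Last checks:**
- **Bar:** its measured centre is at about x -36, y -143 mm in coder axes, with the front end at the stop face (about y -234). It looks flush with the fence, and the wheel is down behind it.
- **Stick:** its outline is within 0.2 px and 0.7° of where it lay at the start, tip the same way.
- **Bystanders:** the canister, price card, waiting bar and coded bars show no shift between the first and last pictures.

**Weak or unchecked:**
- **Coder frame:** the frame I measured was about 2 mm off along x, and about 2 mm off along y by a check on the hood. I relied on contact forces rather than that frame.
- **Wheel turn:** I could not read it directly. The bar's full length passed under the wheel while it rode on it.

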